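# Slide the wide control board into the card rack and lever it home

## Robot

A 6-joint arm with a two-finger parallel gripper is mounted at the origin on the work surface. World frame = base frame: x ahead of the robot, y to its left, z up, the work surface at z = 0. Lengths are in m, angles in rad, forces in N, time in s.
With the tool pointing down it reaches from about 0.25 to 0.775 m from the base axis. Payload 4 kg.
Tool frame: the origin (TCP) lies where the fingers leave the gripper's body, on its centre line; the fingertips stand 73 mm ahead of it and the grasp point (between the pads) lies 54 mm ahead of it; x points along the fingers, y is the direction in which the jaws open and shut, and the axes are right-handed (so a half turn about x gives the same grasp; the last joint's range is limited). The gripper opens to 85 mm and grips with 20 to 120 N. Pads are 22 mm wide; open, the fingers measure 114 mm over their backs; the gripper's body (76 mm by 85 mm) begins 54 mm behind the grasp point. The pads swing forward as they close: fully open they stand 13 mm farther back than shut.
Start: joints at [-0.103, 0.087, 1.371, -0, 1.684, -0.103], TCP at [0.55, -0, 0.304] pointing down, gripper open.
Joint ranges: [-3.1, 3.1], [-0.76, 2.03], [0.27, 2.55], [-1.08, 4.22], [0.17, 2.65], [-2.57, 2.57]. Speed limits (rad/s): [2.79, 2.79, 3.14, 3.14, 3.14, 3.14].

## Interface

Orientations are given as a rotation vector (axis times angle).
In Python, from cell import * gives the robot as it stands. The module is installed in compiled form; this text tells all that it offers.
- The arm moves only by the tool apply_moves, never from a script. Its argument "series" is a list of rows, each a list of 7 numbers: the turn, a rotation vector about the tool's x, y, z in rad, then the shift along the tool's x, y, z in cm, then the opening, from 0 (shut) to 1 (fully open). In form: [[wx, wy, wz, x, y, z, grip], ...]. A call has 1 to 5 rows; each row shifts and turns the commanded pose from where the row before left it, along the tool's axes as they then stand; what a row does not reach is not made up. A row lasts 1/12 s, in which the tool goes at most 41.7 mm and 7.16 degrees, less where a joint would pass 70% of its speed; a pose out of reach is approached as far as the arm can. A call with a gripper value outside its range is refused whole. The fingers move at their own pace and stop on an object; "squeeze" is the grip in N (left out, the last holds). Time passes only in rows, so rows that do not move let the fingers close. It gives the time, the measured TCP pose, the force and the opening at its end, in the units of the state.
- read_state(): the state, without advancing time (a new reading comes with each control period).
- grab_frame(name): name is "scene" or "side" or "wrist"; returns the picture (384x512x3 uint8, red, green, blue); there is no depth.
- camera_params(name): a dict with "mtx" (3x3 intrinsics, pixels), "eye" and "orientation" of the camera in the world; the wrist camera has in their place "tool_from_camera" (4x4, takes a point from camera to tool coordinates, whose origin is the TCP and whose axes are the tool frame's). Camera axes: x right, y up, looking along -z (the intrinsics and any distortion apply to the point x, -y, -z); pixel columns grow to the right and rows downward; lengths in m; the calibration is good to about 2 mm. A picture is of the moment at which its call begins: read the wrist's pose just before it. camera_params takes no time and is no camera call.
- sign_off(): hands the job in, once; it reports no verdict.
The state is a dict: "t": time; "joint_positions": joint angles; "joint_vel": joint speeds; "joint_efforts": joint torques, N m; "tcp_pos": TCP position; "tool_rot": TCP orientation; "contact_force": force on the tool from outside, world axes, zero at the start; "moment": the same for the moment, N m; "width": finger opening in m.
Only numpy, scipy, OpenCV 4.12 (cv2) and the standard library are available. Lean on these libraries where they do the work, as an engineer would, in place of code of your own. Each camera call takes 0.05 s, during which the arm holds its last target.

## Task

Swing out any lever of the card rack that stands in the way, then slide the wider of the two loose circuit boards into the rack's two card guides, contact edge first and heat sink upward, until it meets the sprung contacts. Then swing both levers fully in so that they drive the board home and hold it there, and let go. Leave the narrower board, the jar, the contactor and the screwdriver where they are.

Things in the scene. Friction and masses are not known exactly. Their poses are not given: they have to be found in the camera images.
- board_mid (a point): Wider board, the one to fit: flat green circuit board 100 (own x) by 120 (y) by 4 mm, about 0.25 kg, lying on the bench. Point at its centre in plan, 20 mm above its underside; own z up, own x towards the brass contact edge that goes in first. On its middle a dark finned heat sink, a firm block 44 (x) by 36 (y) mm, from 4 to 40 mm above the underside: grasp it across its 36 mm.
- board: The same wider board; origin at the centre of its underside, axes as board_mid. Its other small parts rise at most 10 mm above the underside, save the front panel.
- board_panel (a point): Wider board's upright aluminium front panel at its -x end: 4 mm thick, as wide as the board, up to 22 mm above the underside. Point on its outer face, 50 mm from board_mid along own -x.
- narrow_mid (a point): The other board, to be left alone: same make and heat sink, 100 mm long (x) but only 85 mm wide (y). Point at its centre in plan, 20 mm above its underside.
- home (a point): Where board_mid is when the board is seated in the rack. Axes are the rack's: x the sliding-in direction (roughly away from the robot), y to the left, z up. In this frame (mm): ledges of the two card guides, on which the board rides, top at z -20 (14 mm above the bench); inner walls y +-61.5; lips over |y| 53 to 71, underside z -13, top z -8, from x -29 to +36.
- rack: Fixed card rack, origin on the bench 20 mm before home (rack -x) and 34 mm below it, same axes. Base plate from x -85 to +105 mm, y +-95, 8 mm thick; back wall at x 94 to 102, 48 mm high. Before the lips the ledges run on, open above, to x -72, with low flared cheeks (top 20 mm above the bench) narrowing from y +-72 at x -70 to +-62 at x -21 to lead the board in.
- left_mouth (a point): Mouth of the left guide: on its ledge at the inner wall, where the lip begins. The lip has an upturned lead-in reaching 13 mm before this point and 28 mm above the bench. The right guide mirrors it.
- contacts (a joint): Sprung contact strip at the back, 90 mm wide: travel in m, 0 = out, grows as it is pushed along rack x. The board's leading edge meets it 10 mm short of home, where it pushes back with about 2 N; 5 N at home (0.010). The board does not stay home unless the levers hold it.
- left_pivot (a point): Vertical hinge axis of the left lever: 60 mm before home along rack -x, 80 mm to rack +y; 23 mm above the bench.
- right_pivot (a point): Vertical hinge axis of the right lever: 60 mm before home along rack -x, 80 mm to rack -y; 23 mm above the bench.
- left_post (a point): Left lever's upright black grip post, 16 mm diameter, 27 to 85 mm above the bench; point on its axis 67 mm above the bench, 55 mm from the hinge axis. The steel arm, 12 mm wide, 24 to 34 mm above the bench, has a nose that presses the board's front panel. Fingers no lower than 42 mm pass over arm and panel (panel top at 36 mm in the rack).
- right_post (a point): Right lever's upright grip post; same as the left, mirrored.
- lever_left (a joint): Left lever, rad: 0 = fully in (stop), arm along rack -y across the board's front panel; grows as it swings out clockwise seen from above, 1.57 = arm along rack -x; stop at 1.8. Stiff hinge: stays where left, takes about 4 N at the post, 6 N when seating the board. Above 1.45 the board passes; below it the lever stands in its way.
- lever_right (a joint): Right lever, rad: 0 = fully in (stop), arm along rack +y; grows as it swings out counter-clockwise seen from above, 1.57 = arm along rack -x; stop at 1.8. Otherwise as the left lever.
- jar: Bystander: clear jar with black lid, 60 mm diameter, 110 mm tall, upright; origin at the centre of its underside.
- contactor: Bystander: grey and black electrical contactor block, 70 x 55 mm, 80 mm tall; origin at the centre of its underside.
- screwdriver: Bystander: screwdriver 200 mm long lying on the bench, handle to its own -x.
Not all that is in view belongs to the job. Leave any red look-alike of the board alone.

How it is judged:
On the way, in this order (a step that is already met when the one before it is completed fails the run):
1. the wider board lies in both guides, contact edge first, up to the sprung contacts, with both levers still out (y of board_mid in the frame of home between -0.005 and 0.005 m and z of board_mid in the frame of home between -0.005 and 0.005 m and angle between the x axis of board_mid and the x axis of home, either way round below 0.06 rad and angle between the z axis of board_mid and the z axis of home, either way round below 0.06 rad and x of board_mid in the frame of home between -0.02 and 0.004 m and x of board_panel in the frame of home below -0.03 m and value of joint each of lever_left, lever_right above 0.3 rad), for 0.2 s.
2. both levers are swung fully in and the board is home (y of board_mid in the frame of home between -0.005 and 0.005 m and z of board_mid in the frame of home between -0.005 and 0.005 m and angle between the x axis of board_mid and the x axis of home, either way round below 0.06 rad and angle between the z axis of board_mid and the z axis of home, either way round below 0.06 rad and x of board_mid in the frame of home between -0.004 and 0.004 m and x of board_panel in the frame of home below -0.03 m and value of joint each of lever_left, lever_right below 0.1 rad), for 0.2 s.
At the end, for the whole second after the job is handed in: The wider board lies flat in both guides, contact edge first, within 4 mm of home along the guides, 5 mm across and in height and 0.06 rad, at rest; both levers are within 0.1 rad of fully in; the robot has let go (all of step 2 and linear speed of board below 0.01 m/s); the robot touches nothing.
It fails at once if the narrower board is moved more than 20 mm (distance of narrow_mid from where it was at the start of the episode above 0.02 m).
It fails at once if the jar is moved more than 20 mm (distance of jar from where it was at the start of the episode above 0.02 m).
It fails at once if the contactor is moved more than 20 mm (distance of contactor from where it was at the start of the episode above 0.02 m).
It fails at once if the screwdriver is moved more than 30 mm (distance of screwdriver from where it was at the start of the episode above 0.03 m).
It also fails if it takes over 72 s, if anything falls off the work surface, if the arm or the gripper's body presses on something with over 40 N, if the wrist force passes 120 N, or if a joint passes its speed limit or range.

## Working session

There is one attempt and no reset: what is moved stays moved. The work goes in short steps, Python scripts to look and compute and a tool call to move; the robot and the scene stay as the last step left them, time stands still between calls to the robot, and variables do not carry over. Pictures are saved under pics/ and viewed, and the job is handed in when it is done.

Besides the shell and the picture viewer there is one more tool, called after "Emit:" as name(argument=value, ...) on one line, values as JSON. apply_moves: Moves the arm, as the interface text tells. Its arguments: {"type":"object","properties":{"series":{"type":"array","items":{"type":"array","items":{"type":"number"}}},"squeeze":{"type":"number"}},"required":["series"]}

```bash
mkdir -p pics; ls; python3 - <<'E'
from cell import *
import cv2
print(read_state())
for n in ["scene","side","wrist"]:
    p=camera_params(n); print(n,p)
    im=grab_frame(n); cv2.imwrite(f"pics/{n}0.png",im[:,:,::-1])
E
```

```text
pics
{'t': 0.0, 'joint_positions': array([-1.03108778e-01,  8.79843057e-02,  1.37230847e+00, -6.81700445e-06,
        1.68364465e+00, -1.03117930e-01]), 'joint_vel': array([-0.00174541, -0.0014013 , -0.00064134,  0.00087075,  0.00038087,
       -0.0014331 ]), 'joint_efforts': array([ 4.64244640e-04, -3.51862407e+01, -3.13276148e+01,  2.58579206e-05,
        1.07225846e-02,  9.27783418e-06]), 'tcp_pos': array([5.49641113e-01, 2.59716246e-05, 3.02695450e-01]), 'tool_rot': array([ 1.20826223,  1.21109424, -1.21080032]), 'contact_force': array([-0.25057616,  0.80305564, -0.63792521]), 'moment': array([ 0.03480883, -0.01972374, -0.02524087]), 'width': 0.08503966586166513}
scene {'mtx': array([[457.07282486,   0.        , 257.12720153],
       [  0.        , 457.07282486, 187.69682072],
       [  0.        ,   0.        ,   1.        ]]), 'eye': array([1.52359464, 0.10835372, 0.91976953]), 'orientation': array([0.68582588, 0.65754406, 1.457071  ])}
side {'mtx': array([[368.96695278,   0.        , 260.5870325 ],
       [  0.        , 368.96695278, 186.9997026 ],
       [  0.        ,   0.        ,   1.        ]]), 'eye': array([ 0.42290349, -0.76701608,  0.67635048]), 'orientation': array([ 0.98003501, -0.05378297, -0.11544196])}
wrist {'mtx': array([[298.3531459 ,   0.        , 255.05679949],
       [  0.        , 298.3531459 , 198.71090633],
       [  0.        ,   0.        ,   1.        ]]), 'tool_from_camera': array([[-7.20945702e-05,  2.89993481e-01, -9.57028618e-01,
        -6.92626720e-02],
       [ 9.99998909e-01,  1.43310066e-03,  3.58918584e-04,
        -7.20475485e-04],
       [ 1.47560239e-03, -9.57027548e-01, -2.89993267e-01,
        -7.27729829e-02],
       [ 0.00000000e+00,  0.00000000e+00,  0.00000000e+00,
         1.00000000e+00]])}
```

View pics/scene0.png

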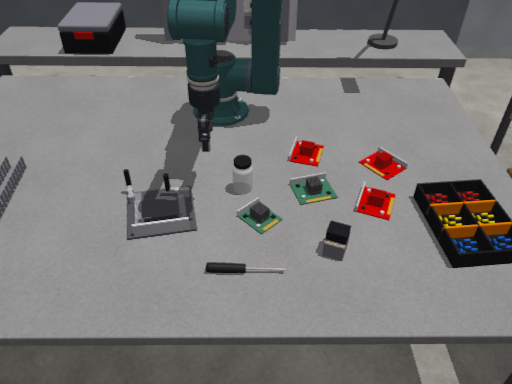

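View pics/side0.png

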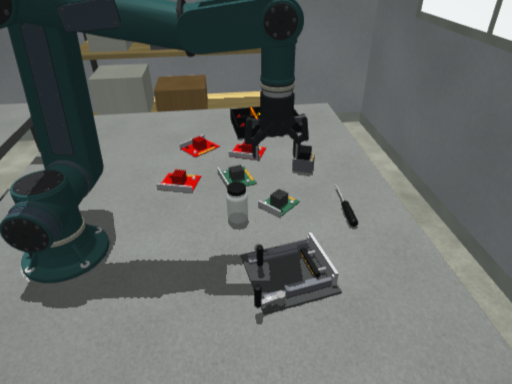

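View pics/wrist0.png

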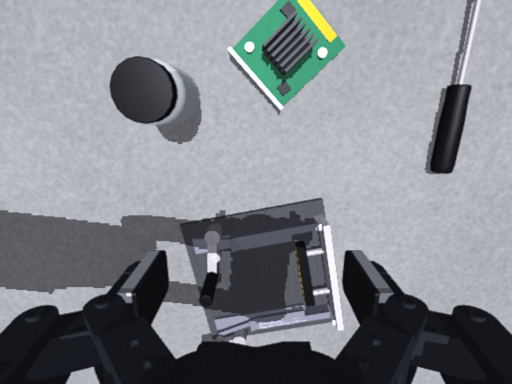

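```bash
python3 - <<'E'
import cv2
a=cv2.imread("pics/scene0.png"); b=cv2.imread("pics/side0.png")
cv2.imwrite("pics/s1.png",cv2.resize(a[140:270,110:370],None,fx=3,fy=3,interpolation=cv2.INTER_CUBIC))
cv2.imwrite("pics/s2.png",cv2.resize(b[140:320,210:370],None,fx=3.3,fy=3.3,interpolation=cv2.INTER_CUBIC))
E
```

```text
(no output)
```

View pics/s1.png

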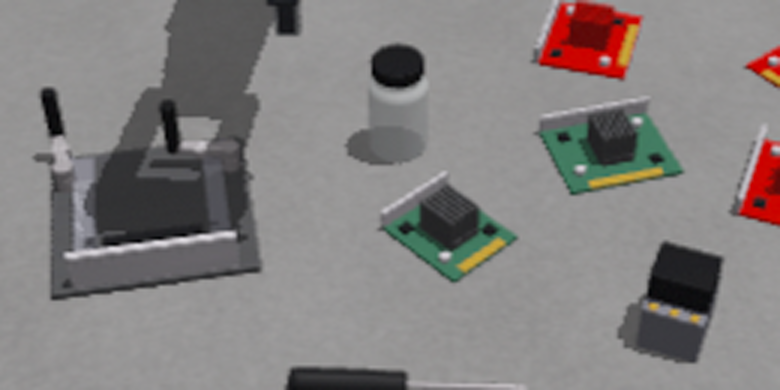

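View pics/s2.png

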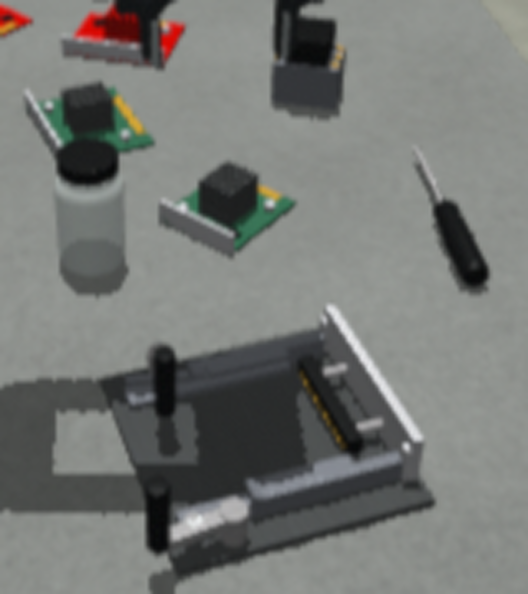

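```bash
cat > h.py <<'E'
import numpy as np, cv2
from cell import *
from scipy.spatial.transform import Rotation as R
def campose(name,st=None):
    p=camera_params(name)
    if name!='wrist': return p['mtx'],R.from_rotvec(p['orientation']).as_matrix(),np.array(p['eye'])
    T=p['tool_from_camera']; Rt=R.from_rotvec(st['tool_rot']).as_matrix()
    return p['mtx'],Rt@T[:3,:3],Rt@T[:3,3]+st['tcp_pos']
def ray(c,uv):
    K,Rm,e=c; d=np.linalg.solve(K,[uv[0],uv[1],1.]); d=d*[1,-1,-1]; return e,Rm@(d/np.linalg.norm(d))
def onz(c,uv,z):
    e,d=ray(c,uv); return e+d*(z-e[2])/d[2]
def tri(cs,uvs):
    A=np.zeros((3,3));b=np.zeros(3);rs=[ray(c,u) for c,u in zip(cs,uvs)]
    for e,d in rs:
        P=np.eye(3)-np.outer(d,d);A+=P;b+=P@e
    x=np.linalg.solve(A,b); return x,[np.linalg.norm((np.eye(3)-np.outer(d,d))@(x-e)) for e,d in rs]
def proj(c,X):
    K,Rm,e=c; p=Rm.T@(np.asarray(X)-e); p=p*[1,-1,-1]; q=K@p; return q[:2]/q[2]
def tr(axis_world,st):  # world vector -> tool axes
    return R.from_rotvec(st['tool_rot']).as_matrix().T@axis_world
def snap(name,f,crop=None,s=1):
    st=read_state(); im=grab_frame(name)[:,:,::-1]
    cv2.imwrite('pics/raw_'+f,im)
    if crop: x0,y0,x1,y1=crop; im=im[y0:y1,x0:x1]
    cv2.imwrite('pics/'+f,cv2.resize(im,None,fx=s,fy=s,interpolation=cv2.INTER_CUBIC)); np.save('pics/'+f+'.npy',np.r_[st['tcp_pos'],st['tool_rot']]); return st
def stof(f):
    a=np.load('pics/'+f+'.npy'); return dict(tcp_pos=a[:3],tool_rot=a[3:])
E
python3 - <<'E'
from h import *
np.set_printoptions(precision=4,suppress=True)
c=campose('scene')
f=lambda u,v,z=0.0:onz(c,(u/3+110,v/3+140),z)
for n,l in dict(A=[(575,193,.004),(683,175,.004),(540,125,.022),(648,102,.022),(612,116,.04)],B=[(455,280,.004),(517,238,.004),(383,218,.022),(447,178,.022),(447,196,.04)]).items():
    P=[f(*x) for x in l]; print(n); print(np.array(P)); print(np.linalg.norm(P[0]-P[1]),np.linalg.norm(P[2]-P[3]))
print("rack corners",f(55,297),f(260,270),f(50,160),f(243,140))
print("posts top",f(50,92,.085),f(168,104,.085))
print("jar",f(397,150),"contactor",f(680,340),"driver",f(290,380),f(525,385))
E
```

```text
A
[[0.533  0.2655 0.004 ]
 [0.5064 0.3762 0.004 ]
 [0.4502 0.2356 0.022 ]
 [0.4125 0.3511 0.022 ]
 [0.4574 0.3069 0.04  ]]
0.11384968413012841 0.12152662273065346
B
[[0.6507 0.1448 0.004 ]
 [0.5959 0.2048 0.004 ]
 [0.5873 0.0778 0.022 ]
 [0.531  0.1391 0.022 ]
 [0.5762 0.1381 0.04  ]]
0.0812657716124222 0.0833015905119227
rack corners [ 0.6676 -0.218   0.    ] [ 0.6339 -0.0357  0.    ] [ 0.4799 -0.2604  0.    ] [ 0.4485 -0.0691  0.    ]
posts top [ 0.4765 -0.2465  0.085 ] [ 0.4947 -0.1298  0.085 ]
jar [ 0.464   0.0894 -0.    ] contactor [ 0.7201  0.3425 -0.    ] driver [0.7643 0.0012 0.    ] [0.7703 0.2022 0.    ]
```

Emit:
apply_moves(series=[[0,0,0,0,0,3.5,1],[0,0,0,0,0,3.5,1],[0,0,0,0,0,3,1],[0,0,0,0,0,0,1],[0,0,0,0,0,0,1]])

```text
t: 0.57
tcp_pos: [0.5498, -0.1013, 0.3033]
tool_rot: [1.211, 1.209, -1.212]
contact_force: [0.5, 0.5, 0.2]
width: 0.0854
```

```bash
python3 - <<'E'
from h import *
print(snap('wrist','w1.png',(100,60,420,300),2.5))
E
```

```text
{'t': 0.5667, 'joint_positions': array([-2.83790918e-01,  1.08190529e-01,  1.34921072e+00,  3.76327131e-04,
        1.68544609e+00, -2.80851259e-01]), 'joint_vel': array([ 0.04134971, -0.00875255,  0.00354209,  0.01443959,  0.00386698,
        0.00397588]), 'joint_efforts': array([ -1.10639188, -35.90692163, -31.48296833,  -0.18693938,
        -0.04566312,  -0.04138058]), 'tcp_pos': array([ 0.54977963, -0.101294  ,  0.30327517]), 'tool_rot': array([ 1.21133412,  1.2091613 , -1.21180866]), 'contact_force': array([0.49315592, 0.5160488 , 0.15004381]), 'moment': array([ 0.00919316, -0.00537595, -0.05484627]), 'width': 0.0853832735020377}
```

View pics/w1.png

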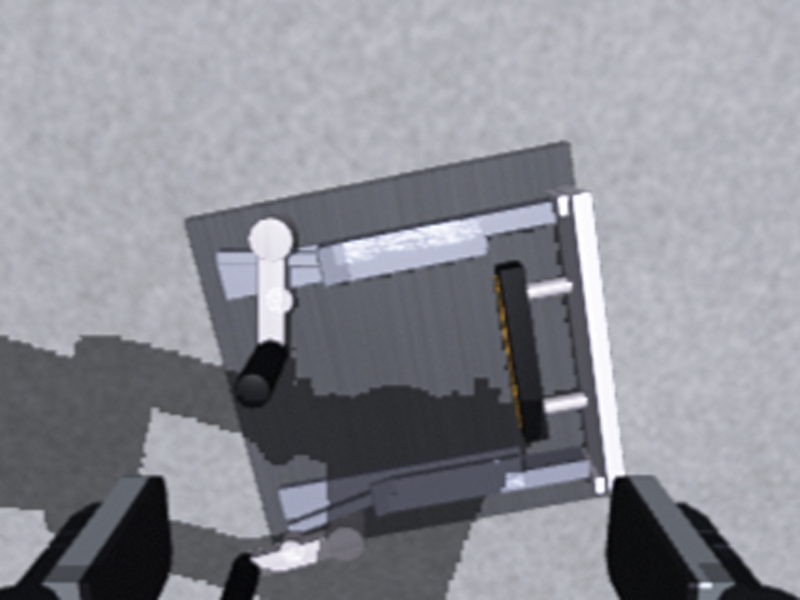

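```bash
python3 - <<'E'
from h import *
from scipy.optimize import least_squares
np.set_printoptions(precision=4,suppress=True)
c=campose('wrist',stof('w1.png'))
g=lambda u,v:np.array([u/2.5+100,v/2.5+60])
P=[(g(187,218),(-.085,.095,.008)),(g(570,143),(.105,.095,.008)),(g(275,537),(-.085,-.095,.008)),(g(271,240),(-.04,.08,.034)),(g(345,545),(-.04,-.08,.034))]
def W(p,X): 
    ca,sa=np.cos(p[2]),np.sin(p[2]); return np.array([p[0]+ca*X[0]-sa*X[1],p[1]+sa*X[0]+ca*X[1],X[2]])
fn=lambda p:np.concatenate([proj(c,W(p,X))-u for u,X in P])
r=least_squares(fn,[.55,-.147,.18]); p=r.x; print(p,np.degrees(p[2])); print(r.fun.reshape(-1,2))
print('home',W(p,(.02,0,.034)))
for n,uv,s in (('L',g(253,388),1),('R',g(240,572),-1)):
    t=onz(c,uv,.085); pv=W(p,(-.04,s*.08,.067)); d=t-pv; a=np.arctan2(d[1],d[0])-p[2]
    print(n,'post',t,'piv',pv,'len',np.hypot(*d[:2]),'ang', (-np.pi/2-a) if s>0 else (a-np.pi/2)%(2*np.pi))
print('contact edge',onz(c,g(497,275),.02), 'mouth L',W(p,(-.009,.0615,.014)), onz(c,g(320,250),.026))
for q in [(592,193),(622,490)]:
    print(onz(c,g(*q),.048))
# scene camera check: project
cs=campose('scene')
for X in [(-.085,.095,.008),(.105,.095,.008),(.105,-.095,.008),(-.085,-.095,.008)]: print(proj(cs,W(p,X)))
np.save('rack.npy',p)
E
```

```text
[ 0.5505 -0.1499  0.1821] 10.432629600292746
[[-1.4251 -1.0136]
 [ 1.5006 -1.1457]
 [-0.7408  6.4783]
 [ 0.791  -1.3588]
 [-0.343  -1.2369]]
home [ 0.5702 -0.1462  0.034 ]
L post [ 0.4934 -0.1329  0.085 ] piv [ 0.4967 -0.0784  0.067 ] len 0.05457408622047062 ang 0.24240395262758563
R post [ 0.4828 -0.2195  0.085 ] piv [ 0.5257 -0.2358  0.067 ] len 0.045906579587386434 ang 1.0268417161233216
contact edge [ 0.6011 -0.0994  0.02  ] mouth L [ 0.5306 -0.091   0.014 ] [ 0.5171 -0.086   0.026 ]
[ 0.6363 -0.0583  0.048 ]
[ 0.6613 -0.1993  0.048 ]
[189.8738 184.9472]
[195.7311 228.6887]
[125.2523 237.9057]
[126.4968 192.2771]
```

Emit:
apply_moves(series=[[0,0,0,0,0,3.5,1],[0,0,0,0,0,3.5,1],[0,0,0,0,0,2,1],[0,0,0,0,0,0,1],[0,0,0,0,0,0,1]])

```text
t: 1.03
tcp_pos: [0.5501, -0.1895, 0.3036]
tool_rot: [1.21, 1.21, -1.209]
contact_force: [0.6, -0.3, 1.0]
width: 0.0854
```

```bash
python3 - <<'E'
from h import *
print(snap('wrist','w2.png',(100,0,420,240),2.5)['tcp_pos'])
E
```

```text
[ 0.55011262 -0.18946213  0.30355657]
```

View pics/w2.png

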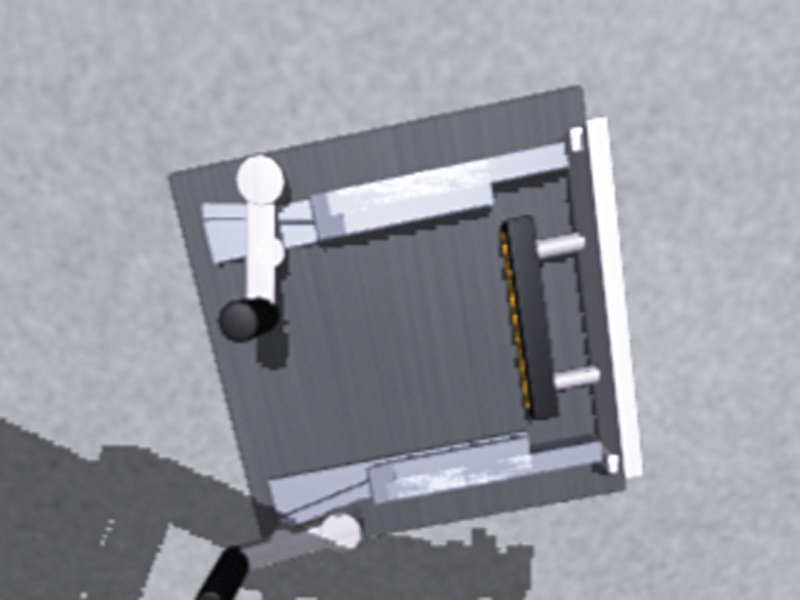

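```bash
cat > fit.py <<'E'
from h import *
from scipy.optimize import least_squares
np.set_printoptions(precision=4,suppress=True)
c1=campose('wrist',stof('w1.png'));c2=campose('wrist',stof('w2.png'))
g=lambda u,v:np.array([u/2.5+100,v/2.5+60]); k=lambda u,v:np.array([u/2.5+100,v/2.5])
A,B,C=(-.085,.095,.008),(.105,.095,.008),(.105,-.095,.008)
H1,H2=(-.04,.08,.034),(-.04,-.08,.034)
P=[(c1,g(187,218),A),(c1,g(570,143),B),(c1,g(271,240),H1),(c1,g(345,545),H2),(c2,k(170,175),A),(c2,k(582,87),B),(c2,k(624,490),C),(c2,k(261,180),H1),(c2,k(340,530),H2)]
def W(p,X): 
    ca,sa=np.cos(p[2]),np.sin(p[2]); return np.array([p[0]+ca*X[0]-sa*X[1],p[1]+sa*X[0]+ca*X[1],X[2]])
if __name__=='__main__':
    fn=lambda p:np.concatenate([proj(c,W(p,X))-u for c,u,X in P])
    r=least_squares(fn,[.55,-.147,.18]); p=r.x; print(p,np.degrees(p[2])); print(r.fun.reshape(-1,2))
    print('home',W(p,(.02,0,.034)))
    print('tri hinge L',tri([c1,c2],[g(271,240),k(261,180)]),'A',tri([c1,c2],[g(187,218),k(170,175)]))
    t,e=tri([c1,c2],[g(253,388),k(239,321)]); print('post L tri',t,e)
    for n,t,s in (('L',onz(c2,k(239,321),.085),1),('R',onz(c2,k(207,595),.085),-1),('Rarm',onz(c2,k(238,558),.034),-1)):
        pv=W(p,(-.04,s*.08,.067)); d=t-pv; a=np.arctan2(d[1],d[0])-p[2]
        print(n,t,'piv',pv,'len',np.hypot(*d[:2]),'ang', (-np.pi/2-a) if s>0 else (a-np.pi/2)%(2*np.pi))
    np.save('rack.npy',p)
E
python3 fit.py
```

```text
[ 0.5503 -0.1512  0.1867] 10.69776046137117
[[-1.7594  0.5087]
 [ 0.8329 -0.2917]
 [ 0.3947  0.0629]
 [-0.1649 -0.2269]
 [-1.6204 -0.9885]
 [ 1.2355 -0.9714]
 [ 1.1362  1.2725]
 [ 0.1282  0.3557]
 [-0.2227  1.2699]]
home [ 0.57   -0.1475  0.034 ]
tri hinge L (array([ 0.4961, -0.0798,  0.035 ]), [np.float64(0.00016142023051078866), np.float64(0.00016142023051075082)]) A (array([ 0.4493, -0.0739,  0.0011]), [np.float64(0.00021908887489592376), np.float64(0.00021908887489589075)])
post L tri [ 0.4924 -0.1347  0.08  ] [np.float64(4.841692716023153e-05), np.float64(4.841692716020676e-05)]
L [ 0.4933 -0.1344  0.085 ] piv [ 0.4962 -0.08    0.067 ] len 0.054437393921890065 ang 0.23921782002396608
R [ 0.4733 -0.2466  0.085 ] piv [ 0.5259 -0.2373  0.067 ] len 0.053445296068407755 ang 1.5591559966980473
Rarm [ 0.4763 -0.25    0.034 ] piv [ 0.5259 -0.2373  0.067 ] len 0.051239898978500266 ang 1.6352967025984047
```

Emit:
apply_moves(series=[[0,0,0,1.5,-2.8,-2.7,0.7],[0,0,0,1.5,-2.87,-2.8,0.7],[0,0,0,3.5,0,0,0.7],[0,0,0,3.5,0,0,0.7],[0,0,0,3.0,0,0,0.7]], squeeze=30)

```text
t: 1.5
tcp_pos: [0.4935, -0.133, 0.1733]
tool_rot: [1.207, 1.21, -1.205]
contact_force: [0.8, 0.5, -0.8]
width: 0.0596
```

```bash
python3 - <<'E'
from h import *
print(snap('wrist','w3.png')['tcp_pos'],read_state()['width'])
E
```

```text
[ 0.49349928 -0.13298077  0.17333528] 0.05965406573407228
```

View pics/w3.png

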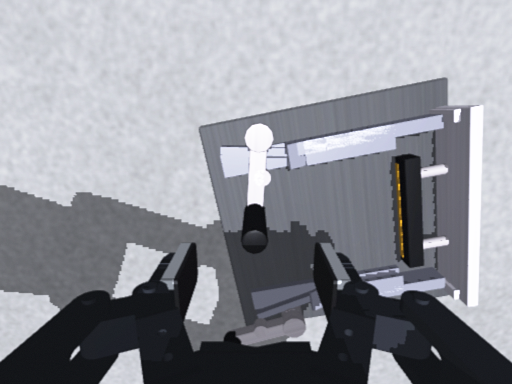

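Emit:
apply_moves(series=[[0,0,0,2.5,0,0.1,0.7],[0,0,0,2.4,0,0,0.7],[0,0,0,0,0,0,0],[0,0,0,0,0,0,0],[0,0,0,0,0,0,0]], squeeze=30)

```text
t: 1.97
tcp_pos: [0.4952, -0.1364, 0.1274]
tool_rot: [1.209, 1.207, -1.207]
contact_force: [-0.1, 0.4, -0.2]
width: 0.0238
```

Emit:
apply_moves(series=[[0,0,0,0,0,0,0],[0,0,0,0,0,0,0]])

```text
t: 2.13
tcp_pos: [0.4949, -0.1369, 0.1278]
tool_rot: [1.209, 1.207, -1.207]
contact_force: [-2.6, 0.7, 4.5]
width: 0.015
```

```bash
python3 - <<'E'
from h import *
from fit import W
np.set_printoptions(precision=4,suppress=True)
s=read_state();print(s['tcp_pos'],s['width'],s['contact_force'])
p=np.load('rack.npy'); pv=W(p,(-.04,.08,0))
d=(s['tcp_pos']-pv)[:2];r=np.hypot(*d);a=np.arctan2(d[1],d[0]);print(r,-np.pi/2-(a-p[2]))
# plan: rotate cw in N rows by 0.12 rad: in tool axes displacement
snap('wrist','w4.png')
E
```

```text
[ 0.4949 -0.1369  0.1278] 0.015032357273816715 [-2.6463  0.6798  4.5306]
0.056871961343854555 0.20871169221685992
```

View pics/w4.png

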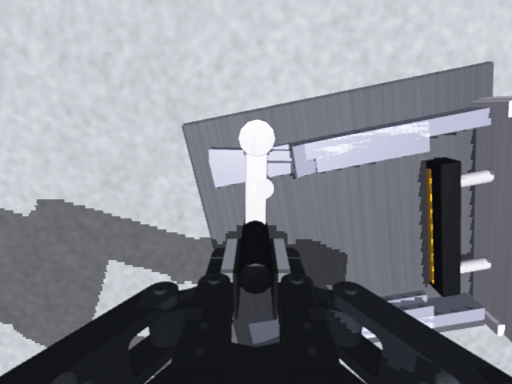

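Emit:
apply_moves(series=[[0.1,0,0,0,-0.56,-0.03,0],[0.12,0,0,0,-0.68,-0.04,0],[0.12,0,0,0,-0.68,-0.04,0]], squeeze=30)

```text
t: 2.43
tcp_pos: [0.4763, -0.1337, 0.1277]
tool_rot: [1.461, 1.022, -1.455]
contact_force: [-1.1, 2.1, 5.6]
width: 0.015
```

```bash
cat > lev.py <<'E'
from h import *
from fit import W
import sys
np.set_printoptions(precision=4,suppress=True)
s=read_state();print(s['t'],s['tcp_pos'],s['width'],s['contact_force'],s['moment'])
p=np.load('rack.npy'); 
for n,q in (('L',1),('R',-1)):
    pv=W(p,(-.04,q*.08,0)); d=(s['tcp_pos']-pv)[:2];r=np.hypot(*d);a=np.arctan2(d[1],d[0])-p[2]
    print(n,r,(-np.pi/2-a)%(2*np.pi) if q>0 else (a-np.pi/2)%(2*np.pi))
M=R.from_rotvec(s['tool_rot']).as_matrix(); print('tool y yaw rel rack',np.arctan2(M[1,1],M[0,1])-p[2],'x',M[:,0], 'j6',s['joint_positions'])
E
python3 lev.py
```

```text
2.4333 [ 0.4763 -0.1337  0.1277] 0.014970074231557452 [-1.1375  2.1324  5.632 ] [0.3801 0.2148 0.3072]
L 0.05721599562956185 0.5419265783476863
R 0.11483877796360235 0.25989617779829755
tool y yaw rel rack -0.5318598002507734 x [ 0.0041 -0.0008 -1.    ] j6 [-0.3888  0.0686  1.751   0.0009  1.3179 -0.0438]
```

Emit:
apply_moves(series=[[0.12,0,0,0,-0.68,-0.04,0],[0.12,0,0,0,-0.68,-0.04,0],[0.12,0,0,0,-0.68,-0.04,0],[0.12,0,0,0,-0.68,-0.04,0],[0.12,0,0,0,-0.68,-0.04,0]])

```text
t: 2.85
tcp_pos: [0.4488, -0.1136, 0.1277]
tool_rot: [1.865, 0.6, -1.86]
contact_force: [-3.3, -3.6, 6.5]
width: 0.015
```

```bash
python3 lev.py
```

```text
2.85 [ 0.4488 -0.1136  0.1277] 0.015024088700870568 [-3.2778 -3.6021  6.4809] [-0.503   0.4717  0.1374]
L 0.05800584767290795 1.1414045797446417
R 0.14572933863156615 0.3703095073779241
tool y yaw rel rack -1.131861303622887 x [ 0.0031 -0.0011 -1.    ] j6 [-0.3705 -0.001   1.8228  0.0001  1.3165  0.5747]
```

Emit:
apply_moves(series=[[0.12,0,0,0,-0.68,-0.06,0],[0.12,0,0,0,-0.68,-0.06,0],[0.12,0,0,0,-0.68,-0.06,0],[0.12,0,0,0,-0.68,-0.06,0],[0.03,0,0,0,-0.1,0,0]])

```text
t: 3.27
tcp_pos: [0.438, -0.0871, 0.1276]
tool_rot: [2.16, 0.126, -2.161]
contact_force: [-7.5, -0.3, 9.7]
width: 0.015
```

```bash
python3 lev.py
```

```text
3.2667 [ 0.438  -0.0871  0.1276] 0.01501929176420745 [-7.5481 -0.2786  9.7483] [0.1167 1.1504 0.2691]
L 0.058640166962422996 1.6370091495020938
R 0.17401217035223743 0.34293267831318874
tool y yaw rel rack -1.6400082392456385 x [-0.0005 -0.0014 -1.    ] j6 [-0.3225 -0.0361  1.8575 -0.0016  1.3203  1.1312]
```

Emit:
apply_moves(series=[[0,0,0,0,0,0,0.6],[0,0,0,0,0,0,0.6],[0,0,0,-2,0,0,0.6],[0,0,0,-4,0,0,0.6],[0,0,0,-4,0,0,0.6]])

```text
t: 3.68
tcp_pos: [0.4376, -0.087, 0.2248]
tool_rot: [2.156, 0.133, -2.164]
contact_force: [1.2, 0.3, 0.0]
width: 0.0513
```

Emit:
apply_moves(series=[[0,0,0,-4,-0.5,0,0.8],[0,0,0,0,-3.8,-1,0.8],[0,0,0,0,-3.8,-1,0.8],[0,0,0,0,-3.8,-1,0.8],[0,0,0,0,-3.8,-1,0.8]])

```text
t: 4.1
tcp_pos: [0.4598, 0.0749, 0.2661]
tool_rot: [2.163, 0.13, -2.157]
contact_force: [0.7, -0.1, 0.2]
width: 0.0681
```

Emit:
apply_moves(series=[[0,0,0,0,-3.8,-1,0.8],[0,0,0,0,-3.8,-1,0.8],[0,0,0,0,-3.8,-1,0.8],[0,0,0,0,-3.8,-1,0.8],[0,0,0,0,-3.8,-1,0.8]])

```text
t: 4.52
tcp_pos: [0.4863, 0.2702, 0.2654]
tool_rot: [2.16, 0.132, -2.158]
contact_force: [1.0, -0.2, 0.4]
width: 0.0682
```

Emit:
apply_moves(series=[[0,0,0,0,-3.4,-0.8,0.8],[-0.1,0,0,0,0,0,0.8],[-0.09,0,0,0,0,0,0.8],[0,0,0,0,0,0,0.8],[0,0,0,0,0,0,0.8]])

```text
t: 4.93
tcp_pos: [0.4901, 0.303, 0.2652]
tool_rot: [2.055, 0.32, -2.055]
contact_force: [0.6, -0.2, -0.3]
width: 0.0687
```

```bash
python3 - <<'E'
from h import *
s=snap('wrist','w5.png',(100,40,420,280),2.5);print(s['t'],s['tcp_pos'],s['tool_rot'])
snap('scene','sc5.png',(110,140,370,270),3)
E
```

```text
4.9333 [0.49011279 0.30297025 0.26515182] [ 2.05518986  0.32005638 -2.05484631]
```

View pics/w5.png

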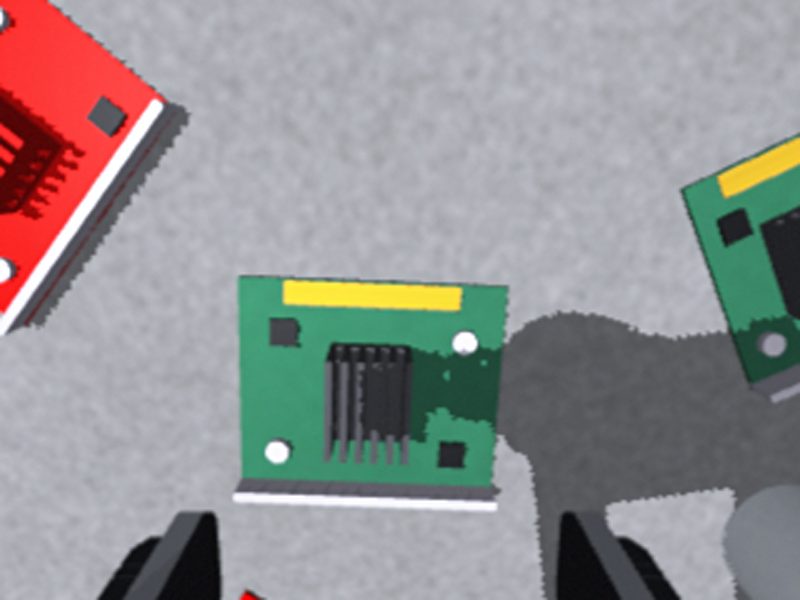

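View pics/sc5.png

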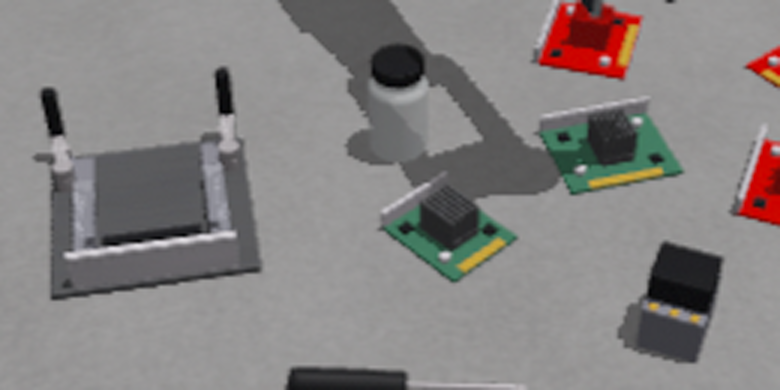

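```bash
cat > bfit.py <<'E'
from fit import *
def bfit(c,obs,x0):
    fn=lambda p:np.concatenate([proj(c,W(p,X))-u for u,X in obs]); r=least_squares(fn,x0); return r.x,r.fun.reshape(-1,2)
E
python3 - <<'E'
from bfit import *
c=campose('wrist',stof('w5.png')); k=lambda u,v:np.array([u/2.5+100,v/2.5+40])
obs=[(k(239,276),(.05,.06,.004)),(k(508,287),(.05,-.06,.004)),(k(235,501),(-.05,.06,.022)),(k(497,511),(-.05,-.06,.022))]
p,r=bfit(c,obs,[.475,.307,.3]); print(p,np.degrees(p[2]));print(r)
for h in(.04,): print([proj(c,W(p,(x,y,h)))*1 for x in(-.022,.022) for y in(-.018,.018)], 'raw; crop:', [(proj(c,W(p,(x,y,h)))-[100,40])*2.5 for x in(-.022,.022) for y in(-.018,.018)])
s=stof('w5.png');M=R.from_rotvec(s['tool_rot']).as_matrix()
print('tool y yaw',np.degrees(np.arctan2(M[1,1],M[0,1])))
d=np.array([p[0]-s['tcp_pos'][0],p[1]-s['tcp_pos'][1],0]);print('tool shift',M.T@d)
# scene triangulate sink top centre
cs=campose('scene'); f=lambda u,v:(u/3+110,v/3+140)
print('scene corners',[(proj(cs,W(p,X))-[110,140])*3 for X in((.05,-.06,.004),(.05,.06,.004),(-.05,-.06,.022))])
print(tri([c,cs],[k(239,276),f(683,175)]),tri([c,cs],[k(508,287),f(575,193)]))
np.save('board.npy',p)
E
```

```text
[0.4651 0.3026 0.268 ] 15.356440281142758
[[-0.3328  0.1278]
 [ 0.5631 -0.0045]
 [-0.118   0.0819]
 [-0.1184 -0.1693]]
[array([263.7108, 226.1152]), array([229.7532, 224.8778]), array([265.7726, 185.9114]), array([230.3935, 184.5656])] raw; crop: [array([409.2769, 465.2881]), array([324.3829, 462.1945]), array([414.4314, 364.7785]), array([325.9838, 361.414 ])]
tool y yaw -72.30639625555227
tool shift [-0.     -0.0072  0.0239]
scene corners [array([567.0568, 190.4185]), array([679.2013, 169.0514]), array([534.9286, 114.1991])]
(array([ 0.4963,  0.3768, -0.0051]), [np.float64(0.0020547354418687233), np.float64(0.0020547354418687567)]) (array([0.5304, 0.2622, 0.0037]), [np.float64(0.0038474505937001074), np.float64(0.00384745059370016)])
```

Emit:
apply_moves(series=[[0.041,0,0,0,-0.72,2.4,0.7],[0,0,0,3,0,0,0.7],[0,0,0,4,0,0,0.7],[0,0,0,4,0,0,0.7],[0,0,0,0,0,0,0.7]])

```text
t: 5.45
tcp_pos: [0.4599, 0.2992, 0.1459]
tool_rot: [2.058, 0.273, -2.094]
contact_force: [-2.0, -1.1, -2.1]
width: 0.0599
```

```bash
python3 - <<'E'
from h import *
s=snap('wrist','w6.png');print(s['t'],s['tcp_pos'],s['tool_rot'])
M=R.from_rotvec(s['tool_rot']).as_matrix();p=np.load('board.npy')
print('yaw err',np.degrees(np.arctan2(M[1,1],M[0,1])-p[2])+90, M.T@np.array([p[0]-s['tcp_pos'][0],p[1]-s['tcp_pos'][1],0]),M[:,0])
E
```

```text
5.45 [0.45987466 0.29917438 0.14591999] [ 2.05766883  0.27317118 -2.09372596]
yaw err -0.01549824173844172 [-0.00011403 -0.00191395 -0.00598247] [-0.0162511  -0.00830618 -0.99983344]
```

View pics/w6.png

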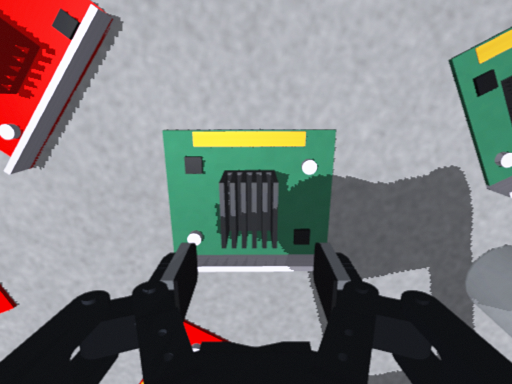

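Emit:
apply_moves(series=[[0,0,0,0,0,0,0.7],[0,0,0,0,0,0,0.7]])

```text
t: 5.67
tcp_pos: [0.4667, 0.303, 0.159]
tool_rot: [2.085, 0.283, -2.072]
contact_force: [0.4, 0.5, 1.3]
width: 0.0597
```

```bash
cat > rel.py <<'E'
from h import *
import sys
np.set_printoptions(precision=4,suppress=True)
# target: file, dx dy in that frame, z, tool yaw = frame yaw -90deg
def need(p,dx,dy,z,s=None,yawoff=-np.pi/2):
    s=s or read_state(); M=R.from_rotvec(s['tool_rot']).as_matrix()
    th=p[2]+yawoff; y=np.array([np.cos(th),np.sin(th),0]); x=np.array([0,0,-1.]); T=np.c_[x,y,np.cross(x,y)]
    ca,sa=np.cos(p[2]),np.sin(p[2]); X=np.array([p[0]+ca*dx-sa*dy,p[1]+sa*dx+ca*dy,z])
    print('t',s['t'],'tcp',s['tcp_pos'],'F',s['contact_force'],'w',s['width'])
    print('turn',R.from_matrix(M.T@T).as_rotvec(),'shift cm',M.T@(X-s['tcp_pos'])*100)
    d=s['tcp_pos']-np.array([p[0],p[1],0]); print('tcp in frame mm',(ca*d[0]+sa*d[1])*1e3,(-sa*d[0]+ca*d[1])*1e3)
if __name__=='__main__':
    need(np.load(sys.argv[1]),*map(float,sys.argv[2:5]))
E
python3 rel.py board.npy 0 0 .087
```

```text
t 5.6667 tcp [0.4667 0.303  0.159 ] F [0.4173 0.5297 1.2822] w 0.0597352937513708
turn [ 0.0009 -0.0062  0.0013] shift cm [7.1968 0.0027 0.2095]
tcp in frame mm 1.6486569754057498 -0.062468269257318736
```

Emit:
apply_moves(series=[[0,-0.006,0,2,0,0.18,0.7],[0,0,0,2,0,0,0.7],[0,0,0,2,0,0,0.7],[0,0,0,1.2,0,0,0.7],[0,0,0,0,0,0,0.7]])

```text
t: 6.08
tcp_pos: [0.4628, 0.3016, 0.0829]
tool_rot: [2.07, 0.28, -2.084]
contact_force: [-0.3, -1.3, -0.7]
width: 0.0597
```

Emit:
apply_moves(series=[[0,0,0,0,0,0,0.7]])

```text
t: 6.17
tcp_pos: [0.4638, 0.3022, 0.0849]
tool_rot: [2.073, 0.282, -2.081]
contact_force: [0.1, -0.7, 1.0]
width: 0.0598
```

```bash
python3 rel.py board.npy 0 0 .087
```

```text
t 6.1667 tcp [0.4638 0.3022 0.0849] F [ 0.0873 -0.6752  1.0298] w 0.059751212025891315
turn [0.0016 0.0037 0.0004] shift cm [-0.2148 -0.0009 -0.1432]
tcp in frame mm -1.4396972894378692 -0.01041913126896576
```

Settling well; close on the sink.

Emit:
apply_moves(series=[[0,0,0,0,0,0,0.7],[0,0,0,0,0,0,0.2],[0,0,0,0,0,0,0.2],[0,0,0,0,0,0,0.2],[0,0,0,0,0,0,0.2]], squeeze=60)

```text
t: 6.58
tcp_pos: [0.4639, 0.3024, 0.0853]
tool_rot: [2.075, 0.283, -2.08]
contact_force: [0.2, 0.4, 6.2]
width: 0.035
```

```bash
python3 rel.py board.npy 0 0 .087
```

```text
t 6.5833 tcp [0.4639 0.3024 0.0853] F [0.1787 0.411  6.1921] w 0.03497434257630906
turn [0.0018 0.0022 0.0009] shift cm [-0.1697  0.0178 -0.1237]
tcp in frame mm -1.2408849630618826 0.1778131519009707
```

Emit:
apply_moves(series=[[0,0,0,-1,0,0,0.2],[0,0,0,-3,0,0,0.2],[0,0,0,-3.5,0,0,0.2],[0,0,0,-3.5,0,0,0.2],[0,0,0,-3,0,0,0.2]])

```text
t: 7.0
tcp_pos: [0.4632, 0.3017, 0.2253]
tool_rot: [2.07, 0.281, -2.083]
contact_force: [1.8, 0.6, -1.5]
width: 0.0349
```

Emit:
apply_moves(series=[[0,0,0,-2,0,0,0.2],[0,0,0,0,0,0,0.2],[0.04,0,0,0,0,0,0.2],[0.04,0,0,0,0,0,0.2],[0,0,0,0,0,0,0.2]])

```text
t: 7.42
tcp_pos: [0.4628, 0.3015, 0.241]
tool_rot: [2.111, 0.198, -2.131]
contact_force: [-0.8, 0.8, -2.0]
width: 0.0354
```

```bash
python3 rel.py rack.npy -.0782 0 .25; python3 - <<'E'
from h import *
snap('wrist','w7.png')
E
```

```text
t 7.4167 tcp [0.4628 0.3015 0.241 ] F [-0.8107  0.7508 -1.9896] w 0.03542677090023005
turn [ 0.0024  0.01   -0.0018] shift cm [-0.7428 46.0961  7.7443]
tcp in frame mm -1.9495446233517566 461.130847028717
```

View pics/w7.png

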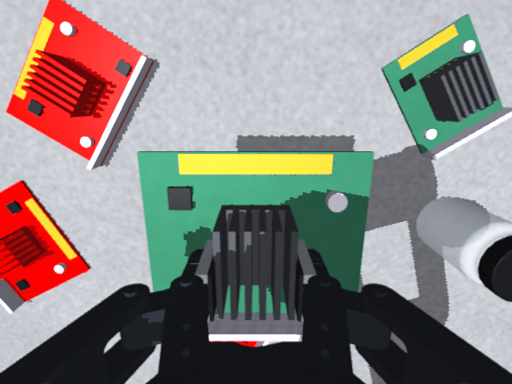

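Emit:
apply_moves(series=[[0,0,0,-0.2,2.0,0.3,0.2],[0,0,0,0,3.4,0.57,0.2],[0,0,0,0,3.4,0.57,0.2],[0,0,0,0,3.4,0.57,0.2],[0,0,0,0,3.4,0.57,0.2]])

```text
t: 7.88
tcp_pos: [0.467, 0.1425, 0.244]
tool_rot: [2.111, 0.202, -2.129]
contact_force: [1.0, -0.1, -1.8]
width: 0.0354
```

Emit:
apply_moves(series=[[0,0,0,0,3.4,0.57,0.2],[0,0,0,0,3.4,0.57,0.2],[0,0,0,0,3.4,0.57,0.2],[0,0,0,0,3.4,0.57,0.2],[0,0,0,0,3.4,0.57,0.2]])

```text
t: 8.3
tcp_pos: [0.471, -0.0299, 0.2445]
tool_rot: [2.112, 0.203, -2.129]
contact_force: [-0.2, -0.3, -1.5]
width: 0.0352
```

Emit:
apply_moves(series=[[0,0,0,0,3.4,0.57,0.2],[0,0,0,0,3.4,0.57,0.2],[0,0,0,0,3.0,0.5,0.2],[0,0,0,0,0,0,0.2],[0,0,0,0,0,0,0.2]])

```text
t: 8.72
tcp_pos: [0.4736, -0.129, 0.2445]
tool_rot: [2.115, 0.2, -2.132]
contact_force: [-0.2, 0.5, -1.9]
width: 0.0349
```

```bash
python3 rel.py rack.npy -.0782 0 .125
```

```text
t 8.7167 tcp [ 0.4736 -0.129   0.2445] F [-0.1672  0.5233 -1.8595] w 0.034871095861415784
turn [0.0005 0.0083 0.0013] shift cm [11.9459  3.6283  0.5998]
tcp in frame mm -71.23068692482671 36.12566550454629
```

Emit:
apply_moves(series=[[0,0.008,0,2,2.0,0.5,0.2],[0,0,0,2,1.63,0.5,0.2],[0,0,0,2,0,0,0.2],[0,0,0,0,0,0,0.2],[0,0,0,0,0,0,0.2]])

```text
t: 9.13
tcp_pos: [0.4704, -0.1638, 0.1843]
tool_rot: [2.12, 0.207, -2.124]
contact_force: [-0.1, -0.5, -1.0]
width: 0.0357
```

```bash
python3 rel.py rack.npy -.0822 0 .1013; python3 - <<'E'
from h import *
snap('wrist','w8.png');snap('scene','sc8.png',(110,140,270,260),4);snap('side','sd8.png',(210,180,370,320),3.5)
E
```

```text
t 9.1333 tcp [ 0.4704 -0.1638  0.1843] F [-0.1432 -0.5192 -0.9755] w 0.035687988865231425
turn [0.0046 0.0014 0.0029] shift cm [8.2955 0.2767 0.1222]
tcp in frame mm -80.87699750371034 2.5292984579763975
```

View pics/w8.png

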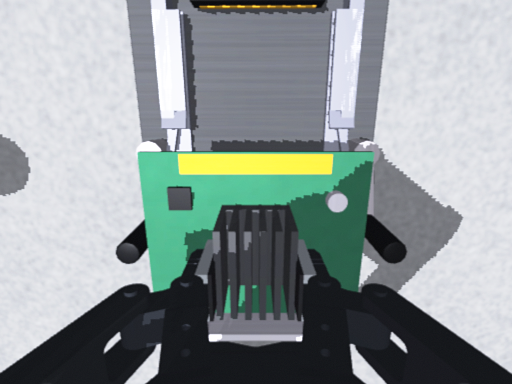

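View pics/sc8.png

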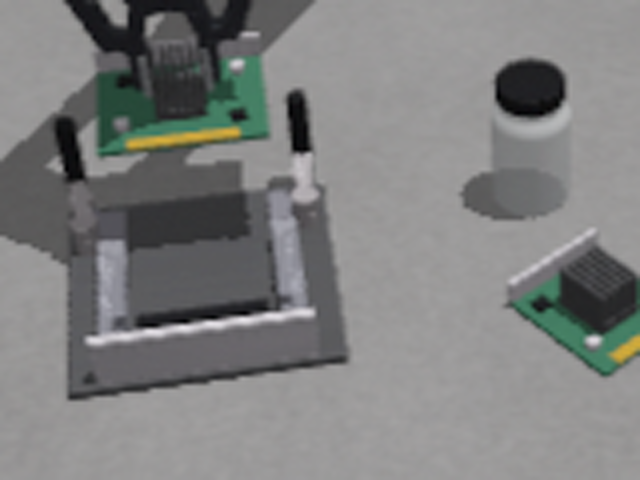

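View pics/sd8.png

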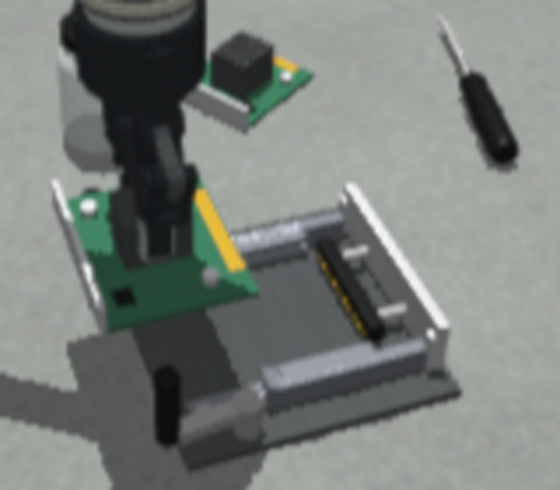

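Emit:
apply_moves(series=[[0.004,0,0,2,0.22,0.1,0.2],[0,0,0,2,0,0,0.2],[0,0,0,2,0,0,0.2],[0,0,0,0.6,0,0,0.2],[0,0,0,0,0,0,0.2]])

```text
t: 9.7
tcp_pos: [0.4704, -0.1668, 0.1192]
tool_rot: [2.124, 0.2, -2.124]
contact_force: [-1.0, -0.3, -1.4]
width: 0.035
```

Emit:
apply_moves(series=[[0,0,0,0,0,0,0.2],[0,0,0,0,0,0,0.2]])

```text
t: 9.87
tcp_pos: [0.4721, -0.168, 0.1221]
tool_rot: [2.128, 0.196, -2.117]
contact_force: [0.3, 0.2, -1.3]
width: 0.0352
```

```bash
python3 rel.py rack.npy -.0822 0 .1013; python3 - <<'E'
from h import *
snap('wrist','w9.png',(100,0,420,240),2.5)
E
```

```text
t 9.8667 tcp [ 0.4721 -0.168   0.1221] F [ 0.2815  0.1967 -1.3101] w 0.035205023195213354
turn [-0.0005 -0.0051 -0.0027] shift cm [ 2.0739 -0.196   0.2293]
tcp in frame mm -80.01475683053512 -1.9047094126075688
```

View pics/w9.png

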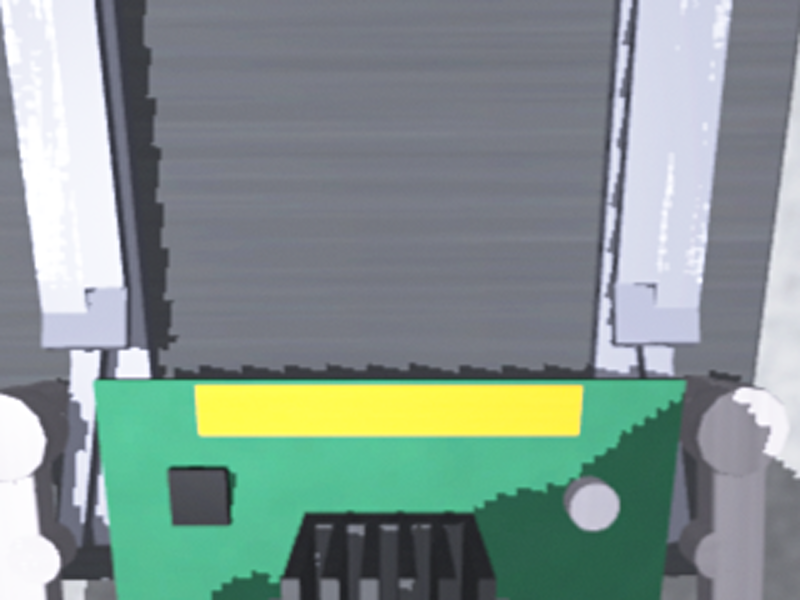

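```bash
cat > lat.py <<'E'
from fit import *
s=stof('w9.png'); c=campose('wrist',s); M=R.from_rotvec(s['tool_rot']).as_matrix()
T=lambda u,v,z: (M.T@(onz(c,k(u,v),z)-s['tcp_pos']))*1e3
zb=s['tcp_pos'][2]-.0853+.004
print('board',T(97,380,zb),T(685,380,zb))
L=[T(42,347,.028),T(127,347,.028),T(613,343,.028),T(699,342,.028)]
for l in L: print(l)
p=np.load('rack.npy')
print('pred lips',[ (proj(c,W(p,(-.022,y,.028)))-[100,0])*2.5 for y in (.071,.053,-.053,-.071)])
E
python3 lat.py
```

```text
board [ 81.4117 -57.6758 -51.9561] [ 81.7322  60.9381 -51.726 ]
[ 94.1519 -73.6711 -57.3085]
[ 94.2014 -55.3559 -57.2757]
[ 94.4893  49.5581 -57.9379]
[ 94.5406  68.1303 -58.1172]
pred lips [array([ 44.1188, 346.1244]), array([127.6629, 345.929 ]), array([618.6367, 344.7808]), array([701.8388, 344.5862])]
```

Emit:
apply_moves(series=[[-0.006,-0.004,0,0.5,-0.44,0,0.2],[0,0,0,0.7,0,0,0.2],[0,0,0,0.6,0,0,0.2],[0,0,0,0.2,0,0,0.2],[0,0,0,0,0,0,0.2]])

```text
t: 10.33
tcp_pos: [0.4698, -0.1631, 0.0995]
tool_rot: [2.118, 0.204, -2.124]
contact_force: [-0.2, 0.1, -1.8]
width: 0.0352
```

Emit:
apply_moves(series=[[0,0,0,0,0,0,0.2],[0,0,0,0,0,0,0.2]])

```text
t: 10.5
tcp_pos: [0.47, -0.1633, 0.0997]
tool_rot: [2.118, 0.203, -2.123]
contact_force: [-0.6, -0.3, -2.2]
width: 0.0352
```

```bash
python3 rel.py rack.npy -.0822 0.002 .1013; python3 - <<'E'
from h import *
snap('wrist','w10.png',(100,0,420,240),2.5)
snap('side','sd10.png',(210,180,370,320),3.5)
E
```

```text
t 10.5 tcp [ 0.47   -0.1633  0.0997] F [-0.6155 -0.2975 -2.1548] w 0.035168239004122456
turn [ 0.005   0.0022 -0.0003] shift cm [-0.1609  0.1017  0.0974]
tcp in frame mm -81.23442583846989 3.021026682101899
```

View pics/w10.png

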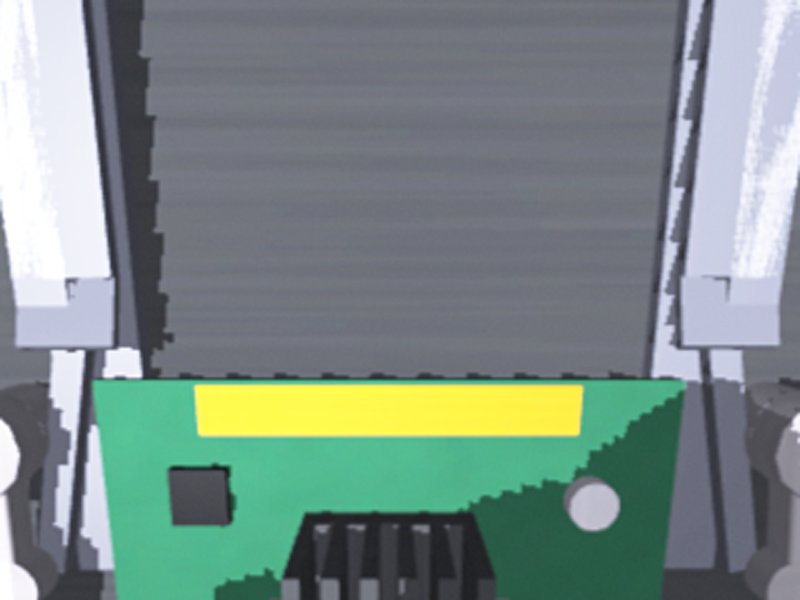

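View pics/sd10.png

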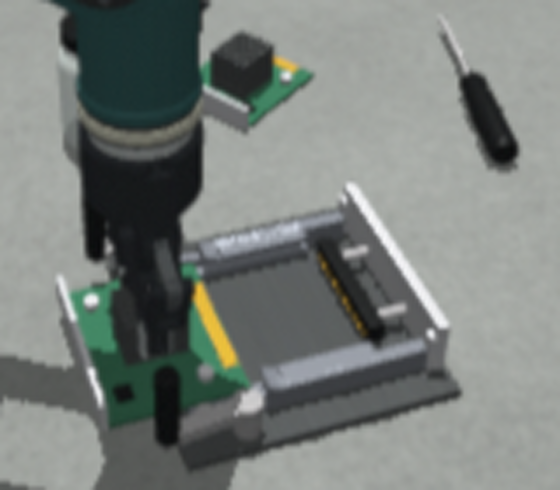

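Emit:
apply_moves(series=[[0,0,0,-0.1,0.15,0,0.2],[0,0,0,0,0,-0.8,0.2],[0,0,0,0,0,-0.8,0.2],[0,0,0,0,0,-0.8,0.2],[0,0,0,0,0,0,0.2]])

```text
t: 11.02
tcp_pos: [0.4959, -0.16, 0.1013]
tool_rot: [2.12, 0.204, -2.12]
contact_force: [0.8, 0.6, -2.7]
width: 0.035
```

```bash
python3 rel.py rack.npy 0 0.002 .1005; python3 - <<'E'
from h import *
snap('wrist','w11.png',(100,0,420,240),2.5)
E
```

```text
t 11.0167 tcp [ 0.4959 -0.16    0.1013] F [ 0.7681  0.5706 -2.69  ] w 0.03499819262763864
turn [ 0.0059 -0.0001 -0.0011] shift cm [ 0.0783 -0.0197 -5.5137]
tcp in frame mm -55.13515126767416 1.4760785925626678
```

View pics/w11.png

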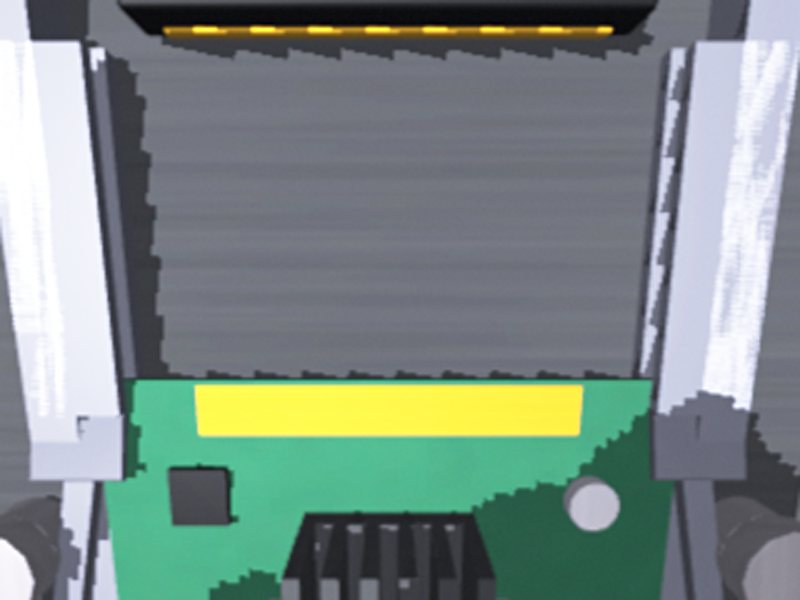

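Emit:
apply_moves(series=[[0,0,0,0.03,0,-1,0.2],[0,0,0,0,0,-1,0.2],[0,0,0,0,0,-1,0.2],[0,0,0,0,0,-1,0.2],[0,0,0,0,0,-1,0.2]])

```text
t: 11.48
tcp_pos: [0.5442, -0.1504, 0.1005]
tool_rot: [2.119, 0.203, -2.122]
contact_force: [0.3, 1.2, -2.6]
width: 0.035
```

```bash
python3 rel.py rack.npy .0088 0.002 .0995; python3 - <<'E'
from h import *
snap('wrist','w12.png',(100,0,420,240),2.5)
E
```

```text
t 11.4833 tcp [ 0.5442 -0.1504  0.1005] F [ 0.2832  1.1846 -2.5514] w 0.034997171837752035
turn [ 0.0053  0.0017 -0.0006] shift cm [ 0.1007  0.0022 -1.4674]
tcp in frame mm -5.871775967100331 1.9447294285480496
```

View pics/w12.png

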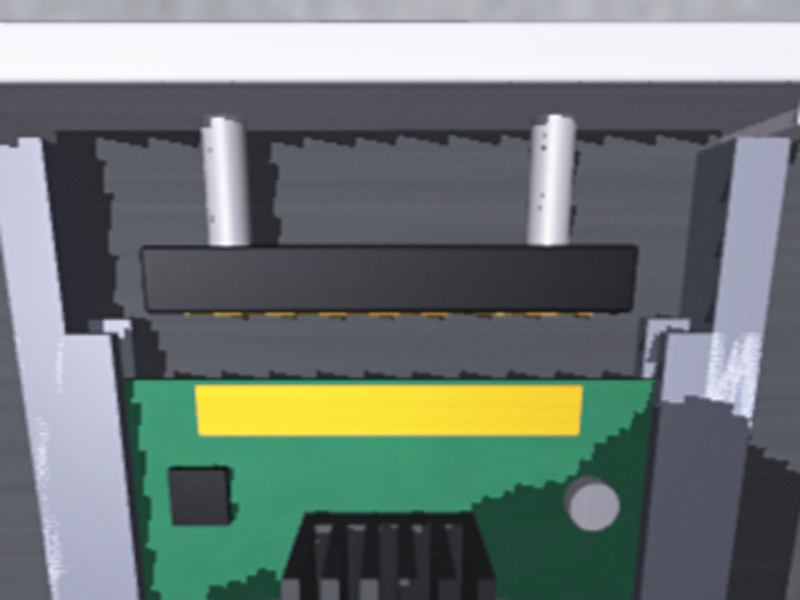

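Emit:
apply_moves(series=[[0,0,0,0.05,0,-0.5,0.2],[0,0,0,0,0,-0.5,0.2],[0,0,0,0,0,-0.3,0.2],[0,0,0,0,0,0,0.2],[0,0,0,0,0,0,0.2]])

```text
t: 11.95
tcp_pos: [0.5557, -0.1482, 0.1]
tool_rot: [2.118, 0.203, -2.123]
contact_force: [0.1, -0.1, -2.4]
width: 0.0353
```

```bash
python3 rel.py rack.npy .0088 0.002 .0993; python3 - <<'E'
from h import *
snap('wrist','w13.png',(100,0,420,240),2.5)
E
```

```text
t 11.95 tcp [ 0.5557 -0.1482  0.1   ] F [ 0.1057 -0.0809 -2.4057] w 0.03533242286589586
turn [ 0.0051  0.0022 -0.0004] shift cm [ 0.067   0.002  -0.3019]
tcp in frame mm 5.782650237750738 2.005068973161742
```

View pics/w13.png

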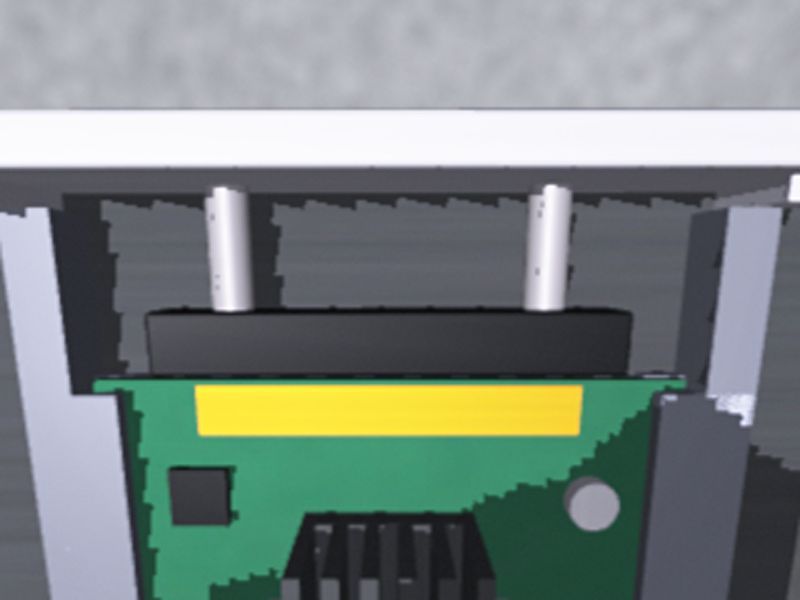

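Emit:
apply_moves(series=[[0,0,0,0.04,0,-0.2,0.2],[0,0,0,0,0,-0.2,0.2],[0,0,0,0,0,-0.1,0.2],[0,0,0,0,0,0,0.2],[0,0,0,0,0,0,0.2]])

```text
t: 12.42
tcp_pos: [0.5602, -0.1474, 0.0995]
tool_rot: [2.117, 0.203, -2.124]
contact_force: [-3.0, -1.0, -1.6]
width: 0.0352
```

```bash
python3 rel.py rack.npy .0088 0.002 .0993
```

```text
t 12.4167 tcp [ 0.5602 -0.1474  0.0995] F [-3.0314 -1.0193 -1.6269] w 0.03524744040083178
turn [ 0.0051  0.003  -0.0004] shift cm [ 0.0237 -0.0043  0.1646]
tcp in frame mm 10.447058494475112 1.9655447391487795
```

Emit:
apply_moves(series=[[0,0,0,0.02,0,0,0.2],[0,0,0,0,0,0,0.2],[0,0,0,0,0,0,0.2],[0,0,0,0,0,0,0.58],[0,0,0,0,0,0,0.58]])

```text
t: 12.83
tcp_pos: [0.5617, -0.1472, 0.1001]
tool_rot: [2.122, 0.203, -2.119]
contact_force: [-0.3, -0.0, 0.0]
width: 0.0495
```

Emit:
apply_moves(series=[[0,0,0,0,0,0,0.58],[0,0,0,-1.5,0,0,0.58],[0,0,0,-3,0,0,0.58],[0,0,0,-3,0,0,0.58],[0,0,0,-3.5,0,0,0.58]])

```text
t: 13.25
tcp_pos: [0.5606, -0.1468, 0.2095]
tool_rot: [2.118, 0.205, -2.124]
contact_force: [0.9, 0.5, -0.0]
width: 0.0497
```

```bash
python3 rel.py rack.npy .0088 0.002 .0993; python3 - <<'E'
from h import *
snap('wrist','w14.png')
snap('scene','sc14.png',(110,140,270,260),4)
E
```

```text
t 13.25 tcp [ 0.5606 -0.1468  0.2095] F [ 0.8893  0.4831 -0.0385] w 0.04971063458926882
turn [0.0052 0.0031 0.0008] shift cm [11.0248  0.0572  0.1758]
tcp in frame mm 10.893763333504447 2.489425084726159
```

View pics/w14.png

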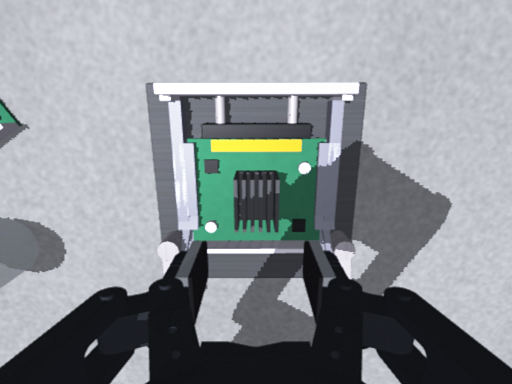

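View pics/sc14.png

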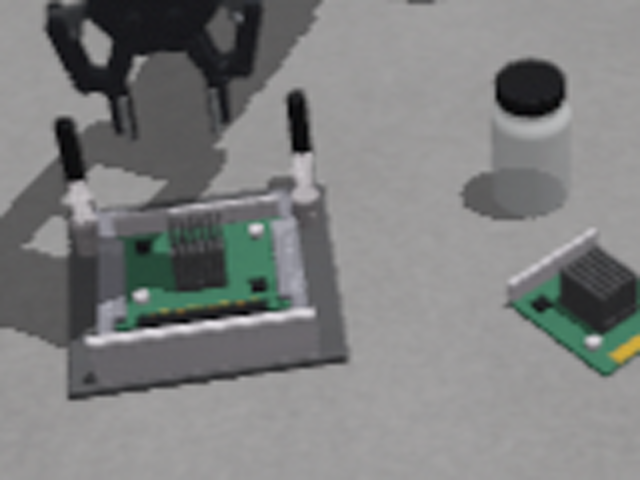

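Emit:
apply_moves(series=[[0,0,0,0,-2.05,2.75,0.6],[0,0,0,0,-2.0,2.75,0.6],[0,0,0,0,-2.0,2.75,0.6],[0,0,0,0,-2.0,2.75,0.6],[0.06,0,0,0,0,0,0.6]])

```text
t: 13.77
tcp_pos: [0.4324, -0.0864, 0.2078]
tool_rot: [2.147, 0.145, -2.161]
contact_force: [-0.0, -0.5, -0.8]
width: 0.0514
```

Emit:
apply_moves(series=[[0,0,0,2,0,0,0.6],[0,0,0,0,0,0,0.6],[0,0,0,0,0,0,0.6]])

```text
t: 14.02
tcp_pos: [0.4369, -0.0888, 0.1888]
tool_rot: [2.149, 0.143, -2.157]
contact_force: [0.5, -0.0, -0.3]
width: 0.0514
```

```bash
python3 lev.py; python3 - <<'E'
from h import *
snap('wrist','w15.png')
s=read_state();M=R.from_rotvec(s['tool_rot']).as_matrix();print(M.T@(np.array([.438,-.0871,.1276])-s['tcp_pos'])*100)
E
```

```text
14.0167 [ 0.4369 -0.0888  0.1888] 0.051396250996985304 [ 0.4824 -0.035  -0.2599] [-0.0031  0.0092  0.0141]
L 0.059882605948493046 1.611172928177246
R 0.1730879263277935 0.3529680778662774
tool y yaw rel rack -1.6253576915167207 x [-0.0035  0.     -1.    ] j6 [-0.3271 -0.0923  1.7808 -0.0011  1.4565  1.1117]
[ 6.2037662  -0.19393453 -0.07526851]
```

View pics/w15.png

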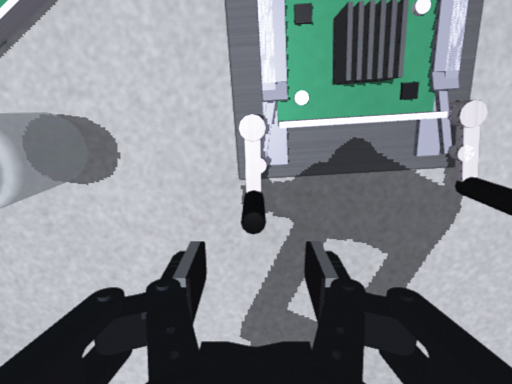

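Emit:
apply_moves(series=[[0,0,0,2.2,-0.15,-0.15,0.6],[0,0,0,2.2,0,-0.1,0.6],[0,0,0,1.8,0,0,0.6],[0,0,0,0,0,0,0.3],[0,0,0,0,0,0,0]], squeeze=30)

```text
t: 14.48
tcp_pos: [0.4398, -0.0874, 0.1275]
tool_rot: [2.15, 0.142, -2.157]
contact_force: [1.0, 0.4, -0.4]
width: 0.028
```

Emit:
apply_moves(series=[[0,0,0,0,0,0,0],[0,0,0,0,0,0,0],[0,0,0,0,0,0,0]])

```text
t: 14.73
tcp_pos: [0.4406, -0.0876, 0.1291]
tool_rot: [2.153, 0.14, -2.152]
contact_force: [0.3, 0.7, 1.2]
width: 0.0153
```

```bash
python3 lev.py
```

```text
14.7333 [ 0.4406 -0.0876  0.1291] 0.01526961629832485 [0.3019 0.7139 1.1897] [ 0.1233 -0.0289 -0.0144]
L 0.05613638946532477 1.6232932745211572
R 0.1723191737384884 0.3313512190349728
tool y yaw rel rack -1.625642526494389 x [ 0.0009 -0.0015 -1.    ] j6 [-0.3219 -0.0326  1.8509 -0.0011  1.3219  1.1173]
```

Emit:
apply_moves(series=[[-0.12,0,0,0,0.67,-0.04,0],[-0.12,0,0,0,0.67,-0.04,0],[-0.12,0,0,0,0.67,-0.04,0],[-0.12,0,0,0,0.67,-0.04,0],[-0.12,0,0,0,0.67,-0.04,0]])

```text
t: 15.15
tcp_pos: [0.4548, -0.117, 0.129]
tool_rot: [1.794, 0.692, -1.789]
contact_force: [2.1, 4.6, -0.1]
width: 0.0149
```

```bash
python3 lev.py
```

```text
15.15 [ 0.4548 -0.117   0.129 ] 0.014948528203586787 [ 2.1115  4.5705 -0.0605] [ 0.6654 -0.4003 -0.135 ]
L 0.05547236832661482 1.027985327161646
R 0.13967072790982626 0.3469985574066523
tool y yaw rel rack -1.0203765610563083 x [ 0.0024  0.0008 -1.    ] j6 [-0.3735  0.0131  1.8057  0.0017  1.3208  0.4597]
```

Emit:
apply_moves(series=[[-0.12,0,0,0,0.67,-0.04,0],[-0.12,0,0,0,0.67,-0.04,0],[-0.12,0,0,0,0.67,-0.04,0],[-0.12,0,0,0,0.67,-0.04,0]])

```text
t: 15.48
tcp_pos: [0.4769, -0.1315, 0.129]
tool_rot: [1.467, 1.021, -1.462]
contact_force: [0.5, 6.2, 0.6]
width: 0.0149
```

```bash
python3 lev.py; python3 - <<'E'
from h import *
snap('wrist','w16.png')
E
```

```text
15.4833 [ 0.4769 -0.1315  0.129 ] 0.014935839547572629 [0.478  6.1894 0.5711] [ 0.914  -0.2495 -0.1816]
L 0.05496893085524885 0.5454471392337901
R 0.11655009134819246 0.24719342512063913
tool y yaw rel rack -0.5404933233423894 x [ 0.0021  0.0019 -1.    ] j6 [-0.3851  0.0687  1.748   0.0026  1.3237 -0.0319]
```

View pics/w16.png

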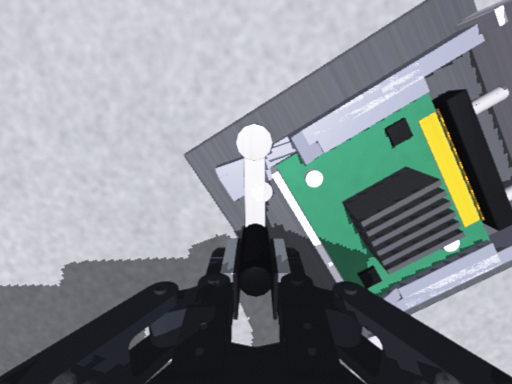

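Emit:
apply_moves(series=[[-0.12,0,0,0,0.67,-0.02,0],[-0.12,0,0,0,0.67,-0.02,0],[-0.1,0,0,0,0.56,-0.02,0],[-0.1,0,0,0,0.56,-0.02,0],[0,0,0,0,0,0,0]])

```text
t: 15.95
tcp_pos: [0.5012, -0.1347, 0.129]
tool_rot: [1.15, 1.249, -1.144]
contact_force: [0.7, 6.4, 1.9]
width: 0.0153
```

```bash
python3 lev.py; python3 - <<'E'
from h import *
snap('wrist','w17.png')
E
```

```text
15.95 [ 0.5012 -0.1347  0.129 ] 0.01526035688368556 [0.6727 6.3801 1.9239] [ 0.9883 -0.2952 -0.1519]
L 0.05483846412932419 0.0956881548838342
R 0.10554252914739512 0.049662840162981725
tool y yaw rel rack -0.10255182811461182 x [ 0.0016  0.0031 -1.    ] j6 [-0.3735  0.1214  1.6905  0.0036  1.3294 -0.4585]
```

View pics/w17.png

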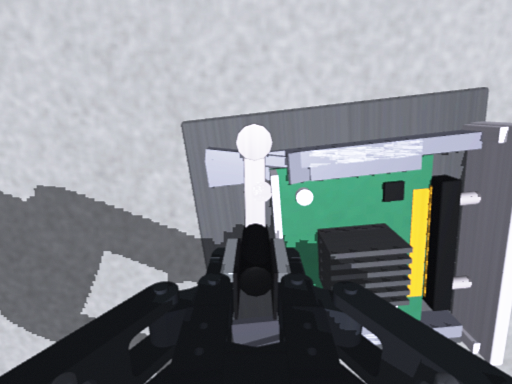

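Emit:
apply_moves(series=[[-0.05,0,0,0,0.28,-0.01,0],[-0.05,0,0,0,0.28,-0.01,0],[0,0,0,0,0,0,0]])

```text
t: 16.25
tcp_pos: [0.5053, -0.1343, 0.1289]
tool_rot: [1.074, 1.293, -1.074]
contact_force: [-1.9, 3.9, 3.8]
width: 0.0158
```

```bash
python3 lev.py
```

```text
16.25 [ 0.5053 -0.1343  0.1289] 0.015756268098104462 [-1.9498  3.889   3.8127] [ 0.7292  0.3443 -0.1063]
L 0.05503496451000794 0.019918093673246373
R 0.10498167462641865 0.010441241467193274
tool y yaw rel rack -0.003976401576636174 x [-0.0016  0.0018 -1.    ] j6 [-0.3688  0.1312  1.6795  0.0011  1.333  -0.5518]
```

Emit:
apply_moves(series=[[-0.02,0,0,0,0.12,0,0],[0,0,0,0,0.1,0,0],[0,0,0,0,0,0,0]])

```text
t: 16.5
tcp_pos: [0.5067, -0.1341, 0.1289]
tool_rot: [1.059, 1.301, -1.061]
contact_force: [-6.6, 4.1, 5.0]
width: 0.0144
```

```bash
python3 lev.py
```

```text
16.5 [ 0.5067 -0.1341  0.1289] 0.014446023919683512 [-6.6025  4.1366  5.022 ] [ 0.6524  0.7375 -0.0473]
L 0.05504310935085353 6.277958137105335
R 0.10495803698503921 6.280444033120309
tool y yaw rel rack 0.01448815312939647 x [-0.0035  0.0014 -1.    ] j6 [-0.3669  0.1349  1.6754  0.0001  1.3351 -0.5681]
```

Emit:
apply_moves(series=[[0,0,0,0,0.15,0,0],[0,0,0,0,0.1,0,0],[0,0,0,0,0,0,0]])

```text
t: 16.75
tcp_pos: [0.5076, -0.134, 0.1289]
tool_rot: [1.057, 1.305, -1.065]
contact_force: [-11.0, 3.1, 8.5]
width: 0.015
```

```bash
python3 lev.py
```

```text
16.75 [ 0.5076 -0.134   0.1289] 0.014982653339270005 [-10.9861   3.0697   8.5379] [ 0.5449  1.4695 -0.0185]
L 0.055085792701832705 6.262063937585103
R 0.10493294362768762 6.272097991058293
tool y yaw rel rack 0.014646915355257029 x [-0.0081  0.0007 -1.    ] j6 [-0.365   0.1389  1.671  -0.0023  1.3396 -0.5658]
```

Emit:
apply_moves(series=[[0,0,0,0,-0.2,0,0],[0,0,0,0,0,0,0.4],[0,0,0,0,0,0,0.4],[0,0,0,0,0,0,0.4],[0,0,0,-2,0,0,0.4]])

```text
t: 17.17
tcp_pos: [0.5058, -0.1344, 0.1439]
tool_rot: [1.057, 1.306, -1.065]
contact_force: [-0.1, 1.8, -1.6]
width: 0.0339
```

Emit:
apply_moves(series=[[0,0,0,-3,0,0,0.4],[0,0,0,-3,0,0,0.4],[0,0,0,-3,0,0,0.4],[0,0,0,0,0,0,0.4],[0,0,0,0,0,0,0.4]])

```text
t: 17.58
tcp_pos: [0.5092, -0.1355, 0.2405]
tool_rot: [1.059, 1.292, -1.059]
contact_force: [0.1, 0.8, -0.8]
width: 0.0344
```

```bash
python3 lev.py; python3 - <<'E'
from h import *
snap('wrist','w18.png',(80,0,480,300),2)
E
```

```text
17.5833 [ 0.5092 -0.1355  0.2405] 0.03436709150995799 [ 0.0568  0.7665 -0.7935] [0.054  0.0329 0.0174]
L 0.05701245450012786 6.238843552202184
R 0.10307457092646984 6.258664640399052
tool y yaw rel rack 0.014193826643302848 x [ 0.0043 -0.0034 -1.    ] j6 [-0.367   0.0544  1.5314 -0.0016  1.5505 -0.5678]
```

View pics/w18.png

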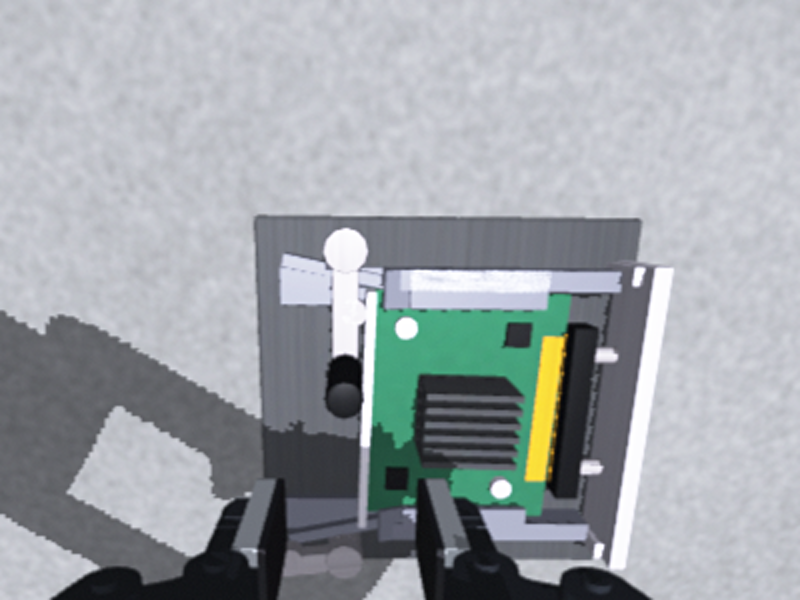

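Emit:
apply_moves(series=[[-0.12,0,0,0,0,0,0.6],[-0.12,0,0,0,0,0,0.6],[-0.12,0,0,0,0,0,0.6],[-0.12,0,0,0,0,0,0.6],[-0.12,0,0,0,0,0,0.6]])

```text
t: 18.05
tcp_pos: [0.5072, -0.1347, 0.235]
tool_rot: [0.596, 1.493, -0.599]
contact_force: [-0.2, 0.1, -0.3]
width: 0.0513
```

Emit:
apply_moves(series=[[-0.12,0,0,0,0,0,0.6],[-0.12,0,0,0,0,0,0.6],[-0.12,0,0,0,0,0,0.6],[-0.12,0,0,0,0,0,0.6],[-0.12,0,0,0,0,0,0.6]])

```text
t: 18.47
tcp_pos: [0.5072, -0.1347, 0.235]
tool_rot: [0.129, 1.573, -0.129]
contact_force: [-0.2, 1.2, -0.6]
width: 0.0514
```

Emit:
apply_moves(series=[[-0.12,0,0,0,0,0,0.6],[-0.12,0,0,0,0,0,0.6],[-0.12,0,0,0,0,0,0.6],[0,0,0,0,0,0,0.6],[0,0,0,0,0,0,0.6]])

```text
t: 18.88
tcp_pos: [0.5074, -0.1348, 0.2357]
tool_rot: [-0.146, 1.571, 0.148]
contact_force: [-0.2, 0.0, -0.8]
width: 0.0514
```

```bash
python3 lev.py; python3 - <<'E'
from h import *
snap('wrist','w19.png')
s=read_state();M=R.from_rotvec(s['tool_rot']).as_matrix();print(M.T@(np.array([.472,-.249,.1976])-s['tcp_pos'])*100)
E
```

```text
18.8833 [ 0.5074 -0.1348  0.2357] 0.05139947544853282 [-0.2129  0.0123 -0.777 ] [-0.0174 -0.0008 -0.0228]
L 0.055857291391778974 6.268401566440607
R 0.1041520860030841 6.275256917867853
tool y yaw rel rack 1.5711611155087302 x [-0.0049  0.0003 -1.    ] j6 [-0.367   0.0578  1.5376 -0.0015  1.5508 -2.1248]
[  3.85572591 -10.56174936  -5.59594052]
```

View pics/w19.png

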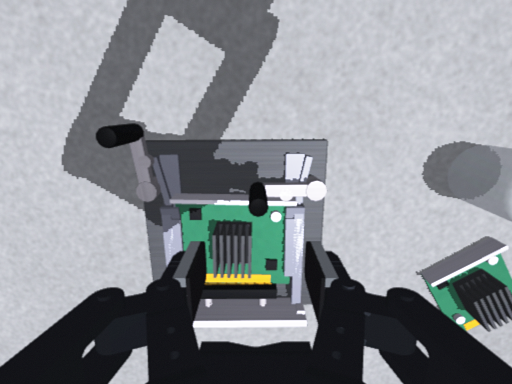

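```bash
python3 - <<'E'
from fit import *
s=stof('w19.png');c=campose('wrist',s); M=R.from_rotvec(s['tool_rot']).as_matrix()
print(onz(c,(106,137),.085),'hinge R',onz(c,(146,191),.034),'hinge L',onz(c,(316,191),.034))
print(M.T@(onz(c,(106,137),.085)-s['tcp_pos'])*100)
E
```

```text
[ 0.4729 -0.2522  0.085 ] hinge R [ 0.5252 -0.2367  0.034 ] hinge L [ 0.4957 -0.0795  0.034 ]
[ 15.0785 -10.9104  -5.5011]
```

Emit:
apply_moves(series=[[0,0,0,0,-3.6,-1.85,0.6],[0,0,0,0,-3.6,-1.85,0.6],[0,0,0,0,-3.6,-1.85,0.6],[-0.08,0,0,2,0,0,0.6],[0,0,0,2,0,0,0.6]])

```text
t: 19.35
tcp_pos: [0.4736, -0.2544, 0.1983]
tool_rot: [-0.211, 1.56, 0.206]
contact_force: [0.4, 0.3, -0.6]
width: 0.0511
```

Emit:
apply_moves(series=[[0,0,0,0,0,0,0.6],[0,0,0,0,0,0,0.6]])

```text
t: 19.52
tcp_pos: [0.4729, -0.2511, 0.196]
tool_rot: [-0.209, 1.566, 0.212]
contact_force: [0.6, -0.7, 0.8]
width: 0.0513
```

```bash
python3 lev.py; python3 - <<'E'
from h import *
snap('wrist','w20.png')
s=read_state();M=R.from_rotvec(s['tool_rot']).as_matrix();print(M.T@(np.array([.4725,-.251,.1276])-s['tcp_pos'])*100)
E
```

```text
19.5167 [ 0.4729 -0.2511  0.196 ] 0.051273303399803946 [ 0.5884 -0.7122  0.8303] [ 0.0244 -0.0469  0.0219]
L 0.1726711408410131 0.3219141661800431
R 0.05476230113599104 1.6402665762130617
tool y yaw rel rack 1.6522828495249062 x [-0.0052  0.0015 -1.    ] j6 [-0.5933  0.1045  1.5681 -0.0017  1.4742 -2.4321]
[ 6.99448022  0.05707934 -0.09302171]
```

View pics/w20.png

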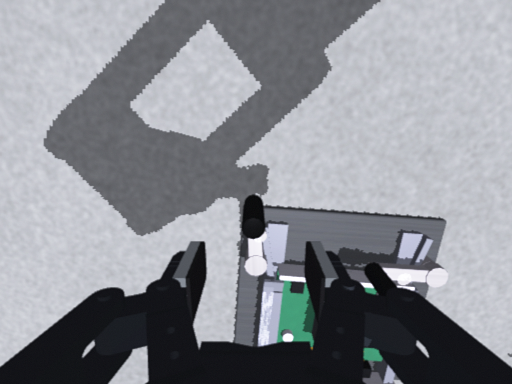

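Emit:
apply_moves(series=[[0,0,0,2.3,0.05,-0.05,0.6],[0,0,0,2.3,0,0,0.6],[0,0,0,2.1,0,0,0.6],[0,0,0,0,0,0,0.3],[0,0,0,0,0,0,0]], squeeze=30)

```text
t: 19.98
tcp_pos: [0.4733, -0.2507, 0.131]
tool_rot: [-0.213, 1.563, 0.212]
contact_force: [0.1, -0.4, 0.4]
width: 0.0279
```

Emit:
apply_moves(series=[[0,0,0,0,0,0,0],[0,0,0,0,0,0,0],[0,0,0,0,0,0,0]])

```text
t: 20.23
tcp_pos: [0.4742, -0.2516, 0.1329]
tool_rot: [-0.215, 1.559, 0.21]
contact_force: [-0.3, 0.7, 1.8]
width: 0.0143
```

```bash
python3 lev.py
```

```text
20.2333 [ 0.4742 -0.2516  0.1329] 0.014310468778812846 [-0.3265  0.7146  1.7884] [ 0.1028 -0.0351  0.0137]
L 0.17299245655833004 0.3143054338755358
R 0.05367213453180516 1.6550698432128357
tool y yaw rel rack 1.6544327580089677 x [ 0.0018 -0.0028 -1.    ] j6 [-0.5929  0.1543  1.6446 -0.0014  1.3396 -2.4337]
```

Emit:
apply_moves(series=[[0.12,0,0,0,0.65,0.04,0],[0.12,0,0,0,0.65,0.04,0],[0.12,0,0,0,0.65,0.04,0],[0.12,0,0,0,0.65,0.04,0]])

```text
t: 20.57
tcp_pos: [0.4726, -0.2262, 0.1329]
tool_rot: [0.166, 1.564, -0.172]
contact_force: [-1.9, -1.3, 3.0]
width: 0.0148
```

```bash
python3 lev.py
```

```text
20.5667 [ 0.4726 -0.2262  0.1329] 0.01483258892761544 [-1.945  -1.2904  3.0297] [-0.1668  0.3009  0.1452]
L 0.14800945210423352 0.34677438264195826
R 0.0544344585219961 1.1786974640997188
tool y yaw rel rack 1.1684540406239148 x [-0.0002 -0.0039 -1.    ] j6 [-0.5529  0.1277  1.6749 -0.0035  1.3371 -1.9073]
```

Emit:
apply_moves(series=[[0.12,0,0,0,0.65,0.04,0],[0.12,0,0,0,0.65,0.04,0],[0.12,0,0,0,0.65,0.04,0],[0.12,0,0,0,0.65,0.04,0],[0.12,0,0,0,0.65,0.04,0]])

```text
t: 20.98
tcp_pos: [0.4876, -0.1972, 0.1329]
tool_rot: [0.636, 1.477, -0.639]
contact_force: [-4.4, 2.0, 5.6]
width: 0.0148
```

```bash
python3 lev.py
```

```text
20.9833 [ 0.4876 -0.1972  0.1329] 0.014848906145056753 [-4.443   1.9733  5.5647] [0.3099 0.8126 0.0807]
L 0.11748940576085197 0.25983638627016825
R 0.05540029424690797 0.576227737693952
tool y yaw rel rack 0.5685495326208119 x [-0.0027 -0.0014 -1.    ] j6 [-0.491   0.134   1.6679 -0.0026  1.3414 -1.2456]
```

Emit:
apply_moves(series=[[0.12,0,0,0,0.67,0.05,0],[0.12,0,0,0,0.67,0.05,0],[0.12,0,0,0,0.67,0.05,0],[0.1,0,0,0,0.56,0.04,0],[0,0,0,0,0,0,0]])

```text
t: 21.4
tcp_pos: [0.5103, -0.1835, 0.1329]
tool_rot: [0.987, 1.339, -0.988]
contact_force: [-5.1, 5.5, 7.3]
width: 0.0146
```

```bash
python3 lev.py; python3 - <<'E'
from h import *
snap('wrist','w21.png')
E
```

```text
21.4 [ 0.5103 -0.1835  0.1329] 0.014570272035919608 [-5.1085  5.5147  7.324 ] [ 0.8513  0.7302 -0.2593]
L 0.10436503957208262 0.05067584526324653
R 0.056018941820180974 0.09451091781235621
tool y yaw rel rack 0.11113489784690722 x [-0.0025  0.0015 -1.    ] j6 [-0.4498  0.169   1.6277  0.0003  1.3478 -0.7477]
```

View pics/w21.png

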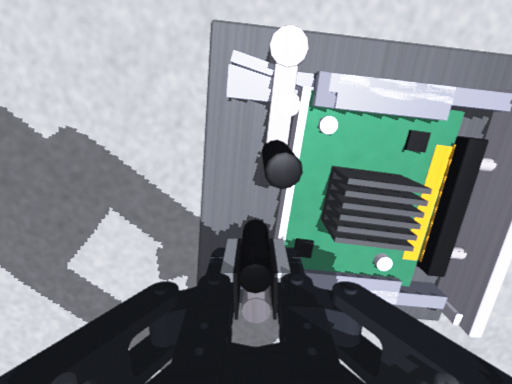

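Emit:
apply_moves(series=[[0.05,0,0,0,0.28,0.02,0],[0.05,0,0,0,0.28,0.02,0],[0,0,0,0,0.15,0,0],[0,0,0,0,0.1,0,0],[0,0,0,0,0,0,0]])

```text
t: 21.87
tcp_pos: [0.5162, -0.182, 0.1328]
tool_rot: [1.059, 1.305, -1.064]
contact_force: [-11.0, 5.5, 11.9]
width: 0.0147
```

```bash
python3 lev.py
```

```text
21.8667 [ 0.5162 -0.182   0.1328] 0.014651454360723733 [-11.0481   5.4703  11.8528] [ 0.8095  1.6079 -0.2366]
L 0.10389557080715335 6.275756521151377
R 0.056112604271396076 6.269430194321778
tool y yaw rel rack 0.013775944690724878 x [-0.0075  0.0019 -1.    ] j6 [-0.4419  0.1823  1.6124 -0.0015  1.3544 -0.642 ]
```

Emit:
apply_moves(series=[[0,0,0,0,0.15,0,0],[0,0,0,0,0.15,0,0],[0,0,0,0,0,0,0]])

```text
t: 22.12
tcp_pos: [0.5173, -0.1816, 0.1327]
tool_rot: [1.056, 1.309, -1.067]
contact_force: [-17.0, 4.8, 14.1]
width: 0.0147
```

```bash
python3 lev.py
```

```text
22.1167 [ 0.5173 -0.1816  0.1327] 0.014706900031928096 [-17.0025   4.7805  14.1345] [ 0.7973  2.6617 -0.0722]
L 0.10368793906565256 6.2647287026941925
R 0.056362215991329935 6.2492266268263394
tool y yaw rel rack 0.014161265840062331 x [-0.0129  0.0018 -0.9999] j6 [-0.4392  0.187   1.6072 -0.004   1.3598 -0.6392]
```

At the stop (force rises, angle below 0). Ease off, release and lift.

Emit:
apply_moves(series=[[0,0,0,0,-0.3,0,0],[0,0,0,0,0,0,0.4],[0,0,0,0,0,0,0.4],[0,0,0,0,0,0,0.4],[0,0,0,-2,0,0,0.4]])

```text
t: 22.53
tcp_pos: [0.5164, -0.1824, 0.1468]
tool_rot: [1.058, 1.306, -1.065]
contact_force: [-0.5, 0.3, -0.3]
width: 0.0344
```

Emit:
apply_moves(series=[[0,0,0,-3,0,0,0.4],[0,0,0,-3,0,0,0.4],[0,0,0,-3,0,2,0.4],[0,0,0,-1,0,4,0.4],[0,0,0,0,0,0,0.4]])

```text
t: 22.95
tcp_pos: [0.5325, -0.2478, 0.2554]
tool_rot: [1.058, 1.284, -1.064]
contact_force: [-0.2, -0.1, -0.9]
width: 0.0337
```

Emit:
apply_moves(series=[[0,0,0,0,0,0,0.4],[0,0,0,0,0,0,0.4]])

```text
t: 23.12
tcp_pos: [0.5303, -0.242, 0.2498]
tool_rot: [1.059, 1.3, -1.062]
contact_force: [0.4, 0.2, -1.2]
width: 0.0343
```

```bash
python3 lev.py; python3 - <<'E'
from h import *
snap('wrist','w22.png',(80,40,480,340),2)
snap('scene','sc22.png',(110,140,370,270),3)
E
```

```text
23.1167 [ 0.5303 -0.242   0.2498] 0.03431509703633646 [ 0.3687  0.2394 -1.2031] [ 0.0467  0.0148 -0.0019]
L 0.1654535383309371 6.2624824722641055
R 0.006409915140898922 3.705326507001399
tool y yaw rel rack 0.013594168430231202 x [-0.0028  0.0002 -1.    ] j6 [-0.5248  0.1777  1.3768 -0.0012  1.5896 -0.7251]
```

View pics/w22.png

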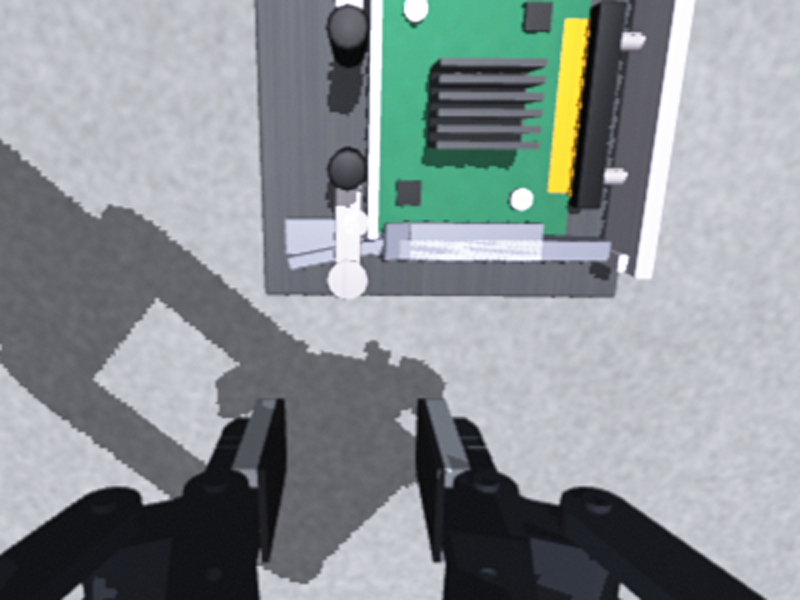

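View pics/sc22.png

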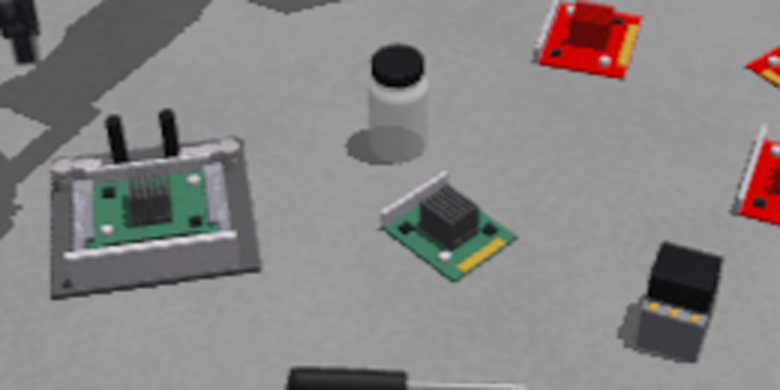

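Emit:
apply_moves(series=[[0,0,0,-1,0,-3.5,0.4],[0,0,0,-1,0,-3.5,0.4],[0,0,0,0,0,-1,0.4],[0,0,0,0,0,0,0.4],[0,0,0,0,0,0,0.4]])

```text
t: 23.63
tcp_pos: [0.5143, -0.1628, 0.2701]
tool_rot: [1.056, 1.299, -1.061]
contact_force: [0.2, -0.8, -0.5]
width: 0.0343
```

```bash
python3 - <<'E'
from h import *
snap('wrist','w23.png',(100,60,420,300),2.5)
E
```

```text
(no output)
```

View pics/w23.png

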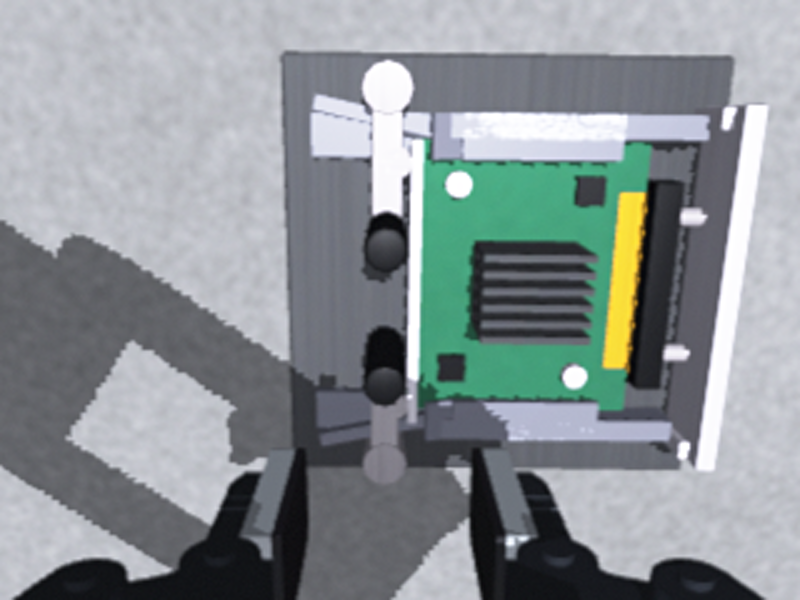

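```bash
python3 - <<'E'
from bfit import *
c=campose('wrist',stof('w23.png')); k=lambda u,v:np.array([u/2.5+100,v/2.5+60])
obs=[(k(388,88),(-.04,.08,.034)),(k(385,464),(-.04,-.08,.034)),(k(282,53),(-.085,.095,.008)),(k(733,58),(.105,.095,.008))]
p,r=bfit(c,obs,np.load('rack.npy')); print(p,np.load('rack.npy'),r.ravel())
def inr(u,v,z):
    X=onz(c,k(u,v),z); d=X[:2]-p[:2]; ca,sa=np.cos(p[2]),np.sin(p[2]); return np.array([ca*d[0]+sa*d[1],-sa*d[0]+ca*d[1]])*1e3
print('panel outer (want -30):',inr(413,140,.036),inr(408,425,.036))
print('front edge (want 70):',inr(651,145,.018),inr(626,408,.018))
for u,v,s in((386,248,1),(385,385,-1)):
    q=inr(u,v,.085); print('post',q,'angle',np.arctan2(-(q[0]+40),s*(80*s-q[1])))
E
```

```text
[ 0.5502 -0.1514  0.1915] [ 0.5503 -0.1512  0.1867] [-0.2725  0.4681 -0.4785  0.5781 -1.0722 -0.2998  1.8028 -0.3759]
panel outer (want -30): [-29.7437  61.1853] [-29.5389 -59.407 ]
front edge (want 70): [69.7436 59.7353] [ 71.4238 -57.4275]
post [-39.7737  26.6461] angle -0.004241988834792964
post [-39.6692 -23.1787] angle -0.00582173774340276
```

Panel and front edge are within about 1 mm of home, and both levers read about 0 rad. The gripper is clear of everything, so I'm handing in.

```bash
python3 -c "
from cell import *
print(sign_off())"
```

```text
the job is handed in; nothing more can be done
None
```

The wider board is seated at home in the rack with both levers fully in, and the gripper is clear. I handed the job in at about 23.7 s of the 72 s allowed; `sign_off` gives no verdict.

**What I did:**
- Swung the left lever out from about 0.24 to 1.64 rad. The right one was already out, at about 1.65 rad.
- Gripped the wider board by its heat sink and slid it into both guides, contact edge first, until the contacts pushed back with about 3 N.
- Let go of the board, then swung the left lever and then the right lever in until each met its stop.

**Last checks (wrist camera):**
- **Board:** the front panel's outer face is at rack x −29.6 mm (should be −30). The leading edge is at 69.7 and 71.4 mm (should be 70), and the board is centred to about 1 mm.
- **Levers:** both read about 0.00 rad (−0.004 and −0.006).
- **Bystanders:** I saw no change in the narrower board, jar or contactor, or in the part of the screwdriver in view, in the last scene picture. I judged this by eye and did not measure it.

**Disagreements:**
- **Sideways offset:** the camera and arm readings differed by about 2 mm. I aligned the board to the guides from what the picture showed, and it slid in without resistance.
- **Scene camera:** it was 1 to 3 pixels off the wrist measurements. I used the wrist ones.

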